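# Load the free seat of a tilted bottle stand and slide its light hood over it

### The job

One of the two seats in the tilted bottle stand already holds a bottle. Take the tall dropper bottle that stands on the counter among the other things and lower it - do not drop it - into the seat that is empty, first sliding the light hood along its rail out of the way if it is in the way; then slide the hood fully home against the end stop at that side, so that it covers the bottle you have just loaded. Leave the bottle already in the stand and the things on the counter where they are.

Things in the scene. Friction and masses are not known exactly. Their poses are not given: they have to be found in the camera images.
- fresh_bottle: the tall dropper bottle to load, standing on the counter among low things: glass, round body 38 mm across up to about 55 mm high, shoulder to 67 mm, screw collar 25 mm across from 65 to 74 mm, rubber bulb 16 mm across up to 96 mm; about 70 g. Origin: centre of its underside, z up along its axis; turning it about its axis does not matter.
- old_bottle: a bottle of the same shape and size that already stands, leaning 25 degrees, in one of the stand's two seats (which one varies); it stays there. Origin: centre of its underside, z along its axis.
- stand: fixed bottle stand (place and yaw vary): base plate 165 x 290 x 10 mm, long side along its y; a tilted white deck with two seats 160 mm apart along y; behind the seats a rail along y for the hood. With the hood 0.2 m high. Origin: under the base plate below the middle of the deck; x to the back, y to its left (along seats and rail), z up. The seats face the front (-x).
- seat_left (a point): left (+y) seat: where the centre of a seated bottle's underside rests, about 54 mm above the counter. z: the seated bottle's axis, 25 degrees from vertical towards the stand's front; y along the row; x up the slope to the back. Shallow pocket: side walls 48 mm apart and back wall 14 mm high, front wall 26 mm wide, 46 mm high, which the bottle leans on; play +-4 mm in y, 0 to 5 mm in +x.
- seat_right (a point): right (-y) seat: the same as the left one and with the same axes, 160 mm from it
- hood (a joint): light hood along its rail, m: 0 = against the right (-y) end stop, over the right seat; 0.16 = against the left (+y) stop, over the left seat. Starts anywhere between, needs about 1.5 N to slide, stays where left. Within about 0.13 m of a seat it is in the way of a gripper there. Grey sheet-metal tunnel 70 mm long in y, open at its y ends and below; it passes over a seated bottle.
- hood_grip (a point): grip point on the hood's black handle, which stands on its roof leaning like the bottles: 14 mm thick along y, 26 mm along x, 45 mm high; this point is on its middle line, 18 mm below its top, 27 mm above the roof. Axes as the seats' (z along the handle, y along the rail). Roof underside 111 mm above the seat floor along z; front flange down to 71 mm, 35 mm in front of the axis.
- carton: bystander: small carton 45 x 70 x 55 mm (x, y, z), on the counter near the fresh bottle; origin: centre of its underside
- glass_box: bystander: small carton 36 x 52 x 62 mm (x, y, z) near the fresh bottle; origin: centre of its underside
- cup: bystander: round lidded specimen cup, 68 mm across, 68 mm high, near the fresh bottle; origin: centre of its underside
- oil: bystander: small dropper bottle, 27 mm across, 59 mm high, near the fresh bottle; origin: centre of its underside
Mind the look-alikes: they are no part of the job. What is shaped like the fresh_bottle but pink is not meant.

How it is judged:
By the outcome, as a careful person would: the job done as asked, in the order asked, and still so for the second after the job is handed in, with the robot touching nothing.
It also fails if it takes over 64 s, if anything falls off the work surface, if the arm or the gripper's body presses on something with over 40 N, if the wrist force passes 120 N, or if a joint passes its speed limit or range.

### The arm

A 7-joint arm with a two-finger parallel gripper is mounted at the origin on a cart in front of the work surface, level with it; the furniture and walls round the work are solid. World frame = base frame: x ahead of the robot, y to its left, z up, the work surface at z = 0. Lengths are in m, angles in rad, forces in N, time in s.
With the tool pointing down it reaches from about 0.4 to 0.875 m from the base axis. Payload 19.3 kg.
Tool frame: the origin (TCP) lies at the very end of the fingers, on their centre line; the grasp point (between the pads) lies 19 mm behind it; z points along the fingers, x is the direction in which the jaws open and shut, and the axes are right-handed (so a half turn about z gives the same grasp; the last joint's range is limited). The gripper opens to 85 mm and grips with 20 to 120 N. Pads are 22 mm wide; open, the fingers measure 114 mm over their backs; the gripper's body (76 mm by 85 mm) begins 54 mm behind the grasp point. The pads swing forward as they close: fully open they stand 13 mm farther back than shut.
Start: joints at [1.04, 0.521, -0.036, 1.599, 0.021, 1.021, -0.113], TCP at [0.278, -0.56, 0.231] pointing down, gripper open.
Joint ranges: [-2.91, 2.91], [-0.3, 2.13], [-1.5, 1.42], [0.17, 2.43], [-1.26, 4.41], [0.16, 1.93], [-2.52, 2.52]. Speed limits (rad/s): [1.89, 1.89, 2.39, 2.39, 3.01, 3.01, 3.01].

### API

Orientations are given as [roll, pitch, yaw] about the fixed x, y, z axes, in that order (R = Rz(yaw) Ry(pitch) Rx(roll)).
In Python, from workcell import bot gives the robot as it stands.
- The arm moves only by the tool jog_arm, never from a script. Its argument "increments" is a list of rows, each an object of numbers: "wx", "wy", "wz": the turn, a rotation vector about the tool's x, y, z in degrees; "x", "y", "z": the shift along the tool's x, y, z in cm; "claw": the opening in per cent of the stroke, from 0 (shut) to 100 (fully open). A call has 1 to 10 rows; each row is the pose to reach, as a shift and turn from the pose measured when the call began, along the tool's axes at that moment; what a row does not reach only later rows make up. A row lasts 1/8 s, in which the tool goes at most 62.5 mm and 10.7 degrees, less where a joint would pass 70% of its speed; a pose out of reach is approached as far as the arm can. A call with a gripper value outside its range is refused whole. The fingers move at their own pace and stop on an object; "squeeze" is the grip in N (left out, the last holds). Time passes only in rows, so rows that repeat a pose let the fingers close. It gives the time, the measured TCP pose, the force and the opening at its end, in the units of the state.
- bot.observe(): the state, without advancing time (a new reading comes with each control period).
- bot.grab_frame(name): name is "scene" or "top"; returns a dict with "pixels" (400x640x3 uint8, red, green, blue), "fov_y" (degrees; the focal length in pixels is half the picture's height over the tangent of half this angle, whatever the lens; pixels are square), "cx", "cy" (the principal point, pixels), "k1" (the pictures are not rectified: a ray, as slopes to the right and down, at radius r is drawn at 1 + k1 r^2 times it, then the intrinsics apply), "origin" and "orientation" of the camera in the world. Camera axes: x right, y down, z forward; pixel columns grow to the right and rows downward; lengths in m; the calibration is good to about 2 mm. A picture is of the moment at which its call begins. There is no depth.
- bot.job_done(): hands the job in, once; it reports no verdict.
The state is a dict: "clock": time; "qpos": joint angles; "qd": joint speeds; "joint_efforts": joint torques, N m; "position": TCP position; "tool_rot": TCP orientation; "force": force on the tool from outside, world axes, zero at the start; "moment": the same for the moment, N m; "grip_width": finger opening in m.
Only numpy, scipy, OpenCV 4.12 (cv2) and the standard library are available. Lean on these libraries where they do the work, as an engineer would, in place of code of your own. Each camera call takes 0.05 s, during which the arm holds its last target.

## Working session

There is one attempt and no reset: what is moved stays moved. The work goes in short steps, Python scripts to look and compute and a tool call to move; the robot and the scene stay as the last step left them, time stands still between calls to the robot, and variables do not carry over. Pictures are saved under pics/ and viewed, and the job is handed in when it is done.

Besides the shell and the picture viewer there is one more tool, called after "Emit:" as name(argument=value, ...) on one line, values as JSON. jog_arm: Moves the arm, as the interface text tells. Its arguments: {"type":"object","properties":{"increments":{"type":"array","items":{"type":"object","properties":{"wx":{"type":"number"},"wy":{"type":"number"},"wz":{"type":"number"},"x":{"type":"number"},"y":{"type":"number"},"z":{"type":"number"},"claw":{"type":"number"}}}},"squeeze":{"type":"number"}},"required":["increments"]}

```bash
ls; mkdir -p pics; python3 - <<'E'
from workcell import bot
import cv2
print(bot.observe())
for n in("scene","top"):
    f=bot.grab_frame(n); print({k:v for k,v in f.items() if k!="pixels"})
    cv2.imwrite(f"pics/{n}0.png",f["pixels"][:,:,::-1])
E
```

```text
pics
{'clock': 0.0, 'qpos': array([ 1.03978986,  0.52200577, -0.03632761,  1.5999858 ,  0.02122803,
        1.02107604, -0.11282508]), 'qd': array([ 0.00119865, -0.00038924, -0.00125808,  0.0006683 , -0.00112347,
       -0.00121781, -0.00013304]), 'joint_efforts': array([ 4.33816865e-05, -9.27108335e+01,  1.97942935e+00, -3.69940817e+01,
        1.79767463e-02,  8.03678879e-03,  6.71451161e-07]), 'position': array([ 0.27773865, -0.55954205,  0.23073882]), 'tool_rot': array([ 3.14149251e+00,  1.08462618e-03, -1.11001052e+00]), 'force': array([-0.21838596,  0.49084959,  0.16971774]), 'moment': array([-0.01579485,  0.02369266,  0.01606032]), 'grip_width': 0.08530012161162923}
{'fov_y': 44.20619786058169, 'cx': 310.16415340816656, 'cy': 198.31346056601012, 'k1': 0.010755756514455546, 'origin': array([1.16071219, 0.78499242, 0.95261964]), 'orientation': array([-2.21611668, -0.01173567,  2.53429519])}
{'fov_y': 54.46290794208211, 'cx': 313.0530394778171, 'cy': 205.91376599632417, 'k1': -0.0593792896851088, 'origin': array([ 0.46764179, -0.10397644,  1.05836607]), 'orientation': array([-3.08659394, -0.03128878, -1.57647727])}
```

View pics/scene0.png

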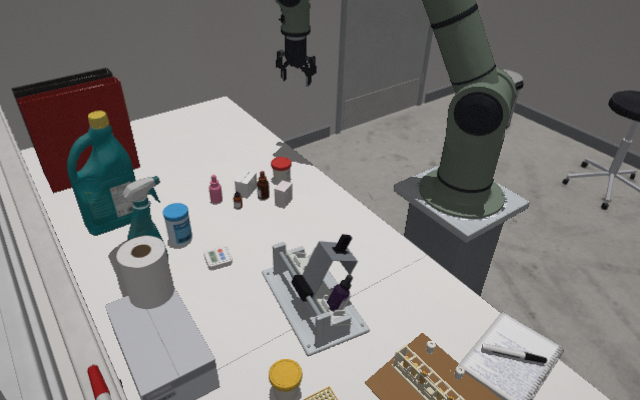

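View pics/top0.png

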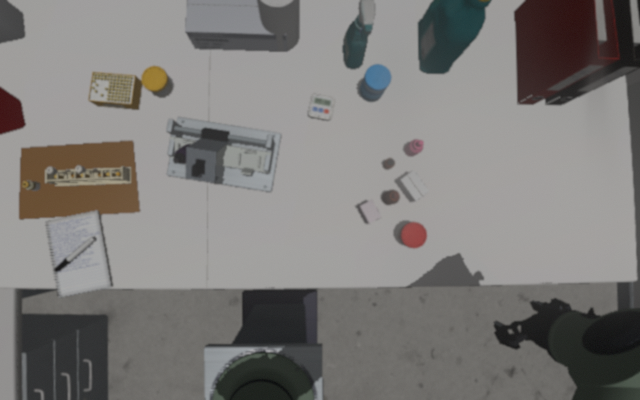

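The scene shows the stand at about (315,300), with the old bottle in its left seat (340,293) and the hood beside it. The fresh bottle is amber, at about (263,185), between a carton, a glass box, the oil bottle and the cup. I'll zoom in and build the projection helpers.

```bash
cat > h.py <<'E'
import numpy as np, cv2
from scipy.spatial.transform import Rotation as R
from scipy.optimize import least_squares
import json
def cam(f):
    fl=200/np.tan(np.radians(f["fov_y"]/2)); 
    return dict(K=np.array([[fl,0,f["cx"]],[0,fl,f["cy"]],[0,0,1.]]),k1=f["k1"],o=np.array(f["origin"]),R=R.from_euler('xyz',f["orientation"]).as_matrix())
def proj(c,P):
    P=np.atleast_2d(P); q=(P-c["o"])@c["R"]; s=q[:,:2]/q[:,2:]; r2=(s**2).sum(1,keepdims=True)
    s=s*(1+c["k1"]*r2); return s*c["K"][0,0]+c["K"][:2,2]
def ray(c,uv):
    u=cv2.undistortPoints(np.array([[uv]],float),c["K"],np.array([c["k1"],0,0,0]))[0,0]
    d=c["R"]@np.array([u[0],u[1],1]); return d/np.linalg.norm(d)
def plane(c,uv,z):
    d=ray(c,uv); return c["o"]+d*(z-c["o"][2])/d[2]
def tri(c1,uv1,c2,uv2):
    A=[];b=[]
    M=np.zeros((3,3));v=np.zeros(3);
    for c,uv in((c1,uv1),(c2,uv2)):
        d=ray(c,uv);Q=np.eye(3)-np.outer(d,d);M+=Q;v+=Q@c["o"]
    p=np.linalg.solve(M,v)
    return p,[np.linalg.norm((np.eye(3)-np.outer(ray(c,u),ray(c,u)))@(p-c["o"])) for c,u in((c1,uv1),(c2,uv2))]
def crop(f,x0,y0,x1,y1,s,name):
    im=f["pixels"][y0:y1,x0:x1,::-1]; im=cv2.resize(im,None,fx=s,fy=s,interpolation=cv2.INTER_CUBIC)
    for x in range((x0+9)//10*10,x1,10):
        cv2.putText(im,str(x),(int((x-x0+.5)*s),8),0,.3,(0,0,255),1); cv2.line(im,(int((x-x0+.5)*s),10),(int((x-x0+.5)*s),14),(0,0,255),1)
    for y in range((y0+9)//10*10,y1,10):
        cv2.putText(im,str(y),(0,int((y-y0+.5)*s)+3),0,.3,(0,0,255),1)
        cv2.line(im,(22,int((y-y0+.5)*s)),(26,int((y-y0+.5)*s)),(0,0,255),1)
    cv2.imwrite(name,im)
E
python3 - <<'E'
from h import *
from workcell import bot
f=bot.grab_frame("scene");t=bot.grab_frame("top")
np.save("f0.npy",[f,t],allow_pickle=True)
crop(f,255,225,375,355,6-1.5,"pics/s_stand.png")
crop(f,200,145,310,220,7,"pics/s_bot.png")
crop(t,155,105,295,205,5.5,"pics/t_stand.png")
crop(t,345,130,445,255,4.7,"pics/t_bot.png")
E
```

```text
(no output)
```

View pics/s_stand.png

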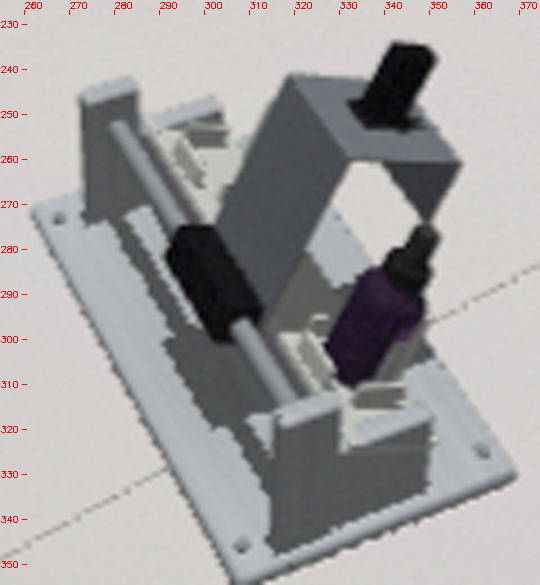

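View pics/s_bot.png

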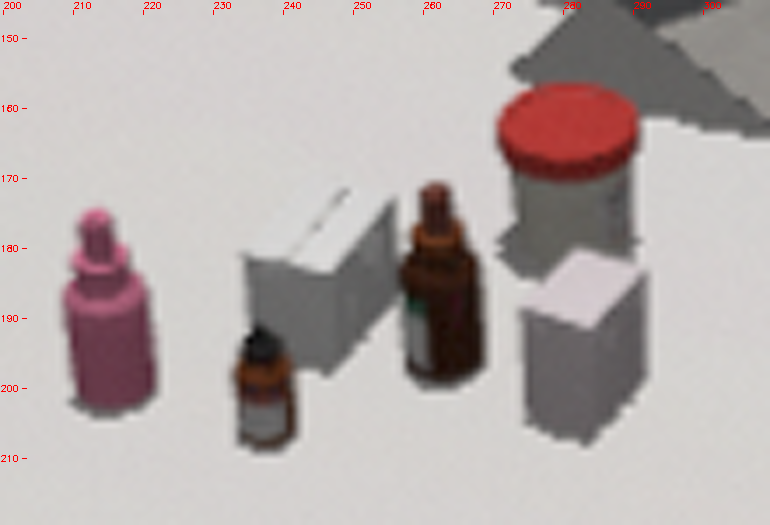

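View pics/t_stand.png

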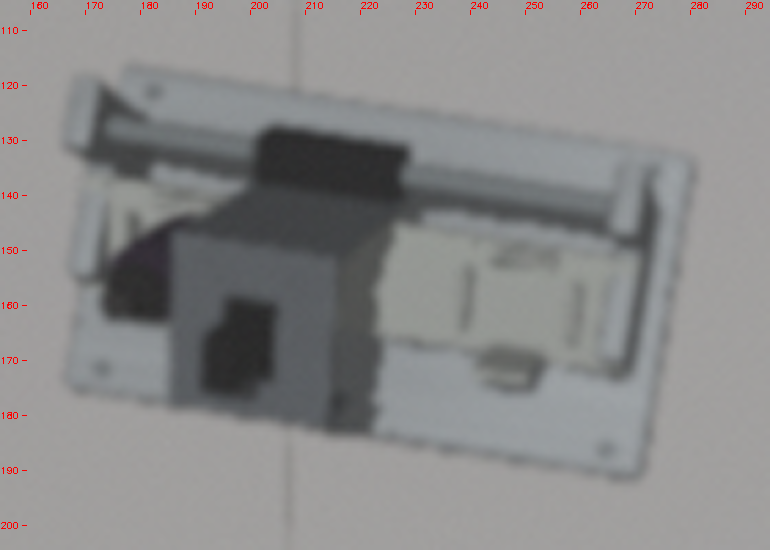

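View pics/t_bot.png

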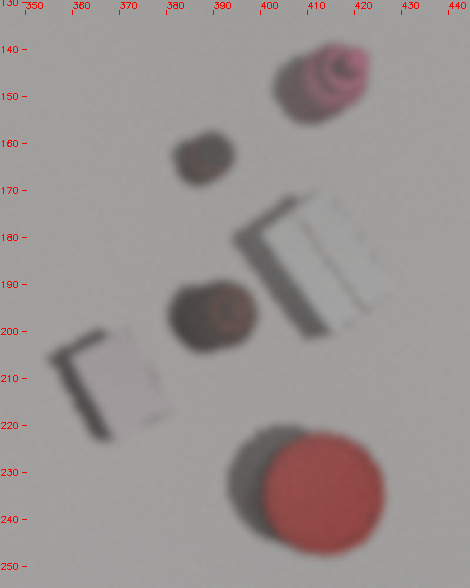

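Views so far: in the top picture, plate corners are near (177,116), (281,133), (271,192) and (166,175). The hood roof is at about (200,165), close to the left seat. The right seat is empty, with its front wall at about (245,170). The fresh bottle's bulb is at about (394,195). Next I'll fit the geometry.

```bash
cat > fit.py <<'E'
from h import *
f,t=np.load("f0.npy",allow_pickle=True); C=dict(s=cam(f),t=cam(t)); I=dict(s=f["pixels"],t=t["pixels"])
# stand plate
obs=[('t',(177.2,116.3),(1,1)),('t',(281,132.7),(1,-1)),('t',(270.9,191.8),(-1,-1)),('t',(166.3,175),(-1,1)),
     ('s',(261.8,270.7),(1,-1)),('s',(369.6,330),(-1,1)),('s',(306.2,352.6),(1,1))]
def pts(p):
    x,y,a=p[:3]; c,s=np.cos(a),np.sin(a)
    return [np.array([x+c*.0825*i-s*.145*j,y+s*.0825*i+c*.145*j,.01]) for _,_,(i,j) in obs]
def res(p): return np.concatenate([proj(C[o[0]],P)[0]-o[1] for o,P in zip(obs,pts(p))])
r=least_squares(res,[.6,.1,-.1]); print("plate",r.x,np.degrees(r.x[2]));print(res(r.x).reshape(-1,2).round(1))
b,e=tri(C['s'],(261.8,171.3),C['t'],(393.9,195.5)); print("bulb",b,e)
# silhouettes of bottle
prof=[(0,.019),(.055,.019),(.067,.0125),(.074,.0125),(.074,.008),(.096,.008)]
def sil(c,o,ax,shape,scale=4,off=(0,0)):
    ax=ax/np.linalg.norm(ax);u=np.cross(ax,[.3,.9,.1]);u/=np.linalg.norm(u);v=np.cross(ax,u)
    m=np.zeros(shape,np.uint8);th=np.linspace(0,2*np.pi,40)
    rings=[proj(c,o+ax*h+rr*(np.outer(np.cos(th),u)+np.outer(np.sin(th),v))) for h,rr in prof]
    for A,B in zip(rings,rings[1:]):
        hull=cv2.convexHull((((np.vstack([A,B])-off+.5)*scale-.5)*16).round().astype(np.int32)); cv2.fillConvexPoly(m,hull,1,shift=4)
    return m
E
cat > fit2.py <<'E'
from fit import *
for p in (b[:2],):pass
ov=[]
boxes=dict(s=(250,165,275,205),t=(375,180,405,212))
masks={}
for k in 'st':
    x0,y0,x1,y1=boxes[k]; im=I[k][y0:y1,x0:x1].astype(float).max(2); bg=np.percentile(im,90)
    big=cv2.resize(im,None,fx=4,fy=4,interpolation=cv2.INTER_LINEAR); m=(big<bg*.62).astype(np.uint8)
    n,l=cv2.connectedComponents(m); ctr=l[m.shape[0]//2,m.shape[1]//2]; masks[k]=(l==ctr).astype(np.uint8) if ctr else m
def cost(p,keys='st'):
    return sum(np.sum(sil(C[k],np.array([p[0],p[1],0]),np.array([0,0,1.]),masks[k].shape,4,boxes[k][:2])!=masks[k]) for k in keys)
from scipy.optimize import minimize
for ks in ('st','s','t'):
    q=minimize(cost,b[:2],args=(ks,),method='Nelder-Mead',options=dict(initial_simplex=b[:2]+np.array([[0,0],[.006,0],[0,.006]]),xatol=1e-4)); print(ks,q.x,q.fun,[masks[k].sum() for k in ks])
    if ks=='st': qq=q.x
out=[]
for k in 'st':
    x0,y0,x1,y1=boxes[k]; im=cv2.resize(I[k][y0:y1,x0:x1,::-1],None,fx=4,fy=4,interpolation=cv2.INTER_CUBIC)
    S=sil(C[k],np.array([*qq,0]),np.array([0,0,1.]),masks[k].shape,4,boxes[k][:2])
    im2=im.copy()
    for mm,c in((S,(0,255,0)),(masks[k],(0,0,255))): cv2.drawContours(im2,cv2.findContours(mm,0,1)[0],-1,c,1)
    out.append(cv2.copyMakeBorder(im2,0,170-im2.shape[0],0,10,0))
cv2.imwrite("pics/fit.png",cv2.resize(np.hstack(out),None,fx=3,fy=3))
E
python3 fit2.py
```

```text
plate [ 0.66856941  0.10513721 -0.1691972 ] -9.694285265357733
[[-0.2 -0.7]
 [ 0.4  0.1]
 [ 0.2  0.4]
 [-0.8 -0.4]
 [-0.8 -1.4]
 [ 0.5 -1.1]
 [ 0.4  1.2]]
bulb [ 0.54769494 -0.33862678  0.09735808] [np.float64(0.002459461669760345), np.float64(0.0024594616697604203)]
st [ 0.54954056 -0.34166763] 2884.0 [np.uint64(5841), np.uint64(2655)]
s [ 0.54985488 -0.340998  ] 1830.0 [np.uint64(5841)]
t [ 0.5464274  -0.33748922] 1013.0 [np.uint64(2655)]
```

View pics/fit.png

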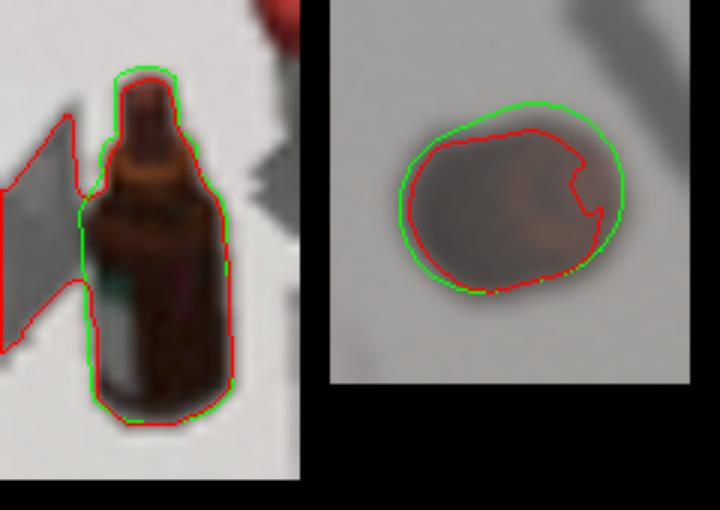

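```bash
sed -i "s/m=(big<bg\*.62).astype(np.uint8)/m=(big<bg*dict(s=.42,t=.82)[k]).astype(np.uint8); m=cv2.morphologyEx(m,cv2.MORPH_CLOSE,np.ones((25,25)))/" fit2.py; python3 fit2.py
```

```text
plate [ 0.66856941  0.10513721 -0.1691972 ] -9.694285265357733
[[-0.2 -0.7]
 [ 0.4  0.1]
 [ 0.2  0.4]
 [-0.8 -0.4]
 [-0.8 -1.4]
 [ 0.5 -1.1]
 [ 0.4  1.2]]
bulb [ 0.54769494 -0.33862678  0.09735808] [np.float64(0.002459461669760345), np.float64(0.0024594616697604203)]
st [ 0.5475073  -0.34290725] 3435.0 [np.uint64(3786), np.uint64(6034)]
s [ 0.54960592 -0.34422764] 975.0 [np.uint64(3786)]
t [ 0.54758571 -0.34274508] 2360.0 [np.uint64(6034)]
```

View pics/fit.png

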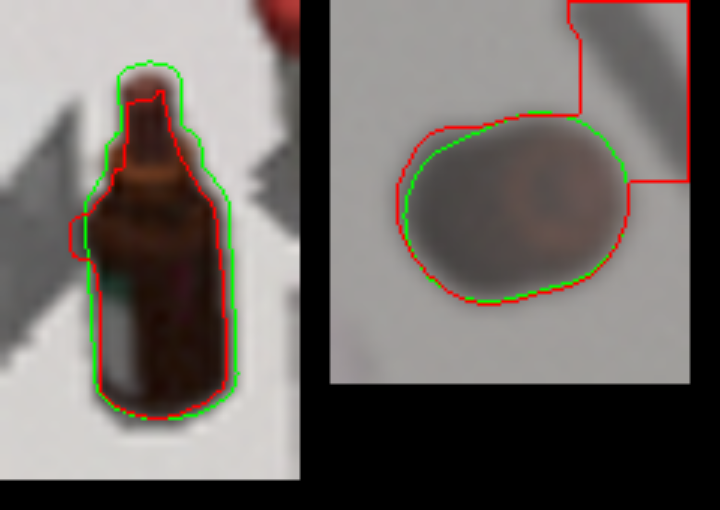

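```bash
python3 - <<'E'
from h import *
f,t=np.load("f0.npy",allow_pickle=True)
for g in (t,f): g["pixels"]=(255*np.clip(g["pixels"]/255/.8,0,1)**.55).astype(np.uint8)
crop(t,163,135,223,185,12,"pics/t_h.png"); crop(t,225,135,285,185,12,"pics/t_r.png"); crop(f,310,228,370,318,6.5,"pics/s_h.png"); crop(f,275,235,325,305,8,"pics/s_r.png")
E
```

```text
(no output)
```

View pics/t_h.png

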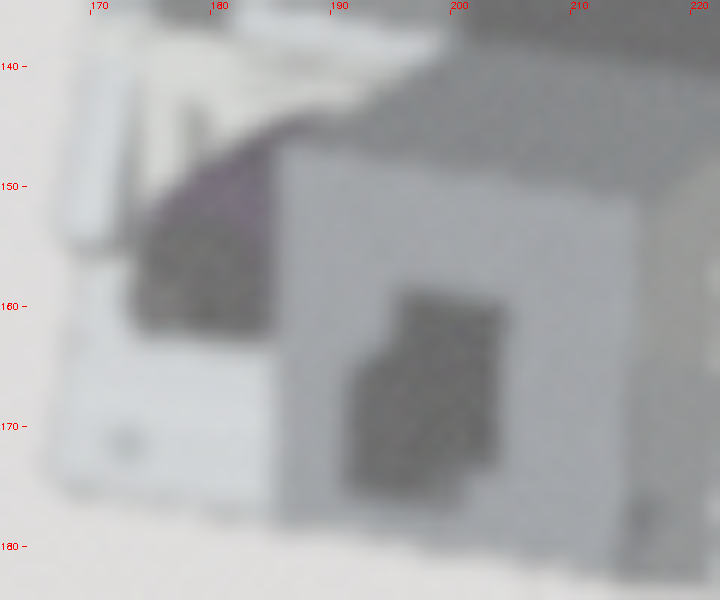

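View pics/t_r.png

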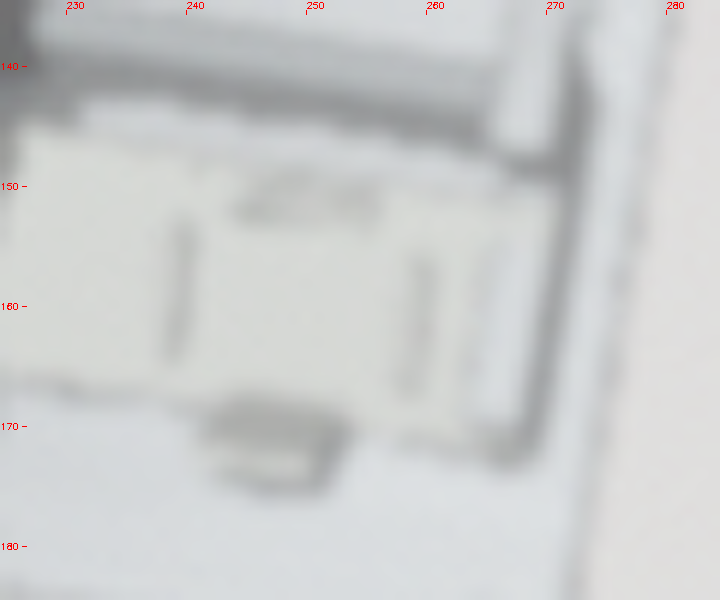

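View pics/s_h.png

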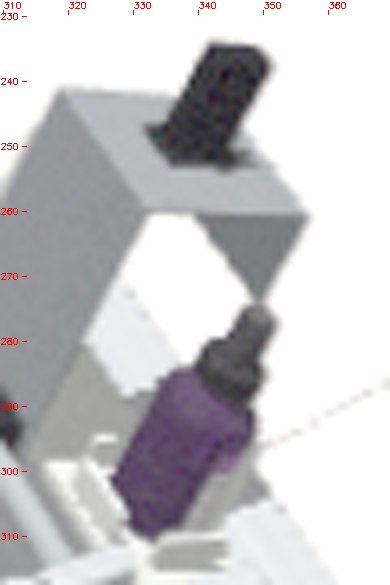

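View pics/s_r.png

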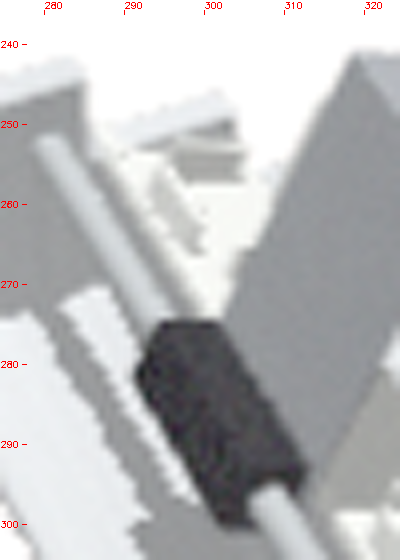

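```bash
cat > model.py <<'E'
from fit import *
t25=np.radians(25)
def frames(p):
    x,y,a,xs=p
    Rs=R.from_euler('z',a).as_matrix(); o=np.array([x,y,0])
    S=Rs@R.from_euler('y',-t25).as_matrix()   # seat axes in world
    return Rs,o,S,lambda h:o+Rs@np.array([xs,h-.08,.054])
def line(im,c,P,col,x0,y0,s):
    q=((proj(c,P)-[x0,y0]+.5)*s).astype(int); cv2.polylines(im,[q.reshape(-1,1,2)],False,col,1)
def box(lo,hi):
    x0,y0,z0=lo;x1,y1,z1=hi
    a=[(x0,y0),(x1,y0),(x1,y1),(x0,y1),(x0,y0)]
    return [[(u,v,z0) for u,v in a],[(u,v,z1) for u,v in a]]+[[(u,v,z0),(u,v,z1)] for u,v in a[:4]]
def overlay(p,h,hx,name,I=I,C=C,fresh=None):
    Rs,o,S,sp=frames(p); G,B,Rd=(0,255,0),(255,0,0),(0,0,255)
    for k,(x0,y0,x1,y1,s) in dict(s=(255,225,375,355,4.5),t=(155,105,295,205,5.5)).items():
        im=I[k][y0:y1,x0:x1,::-1]; im=(255*np.clip(im/255/.85,0,1)**.7).astype(np.uint8); im=cv2.resize(im,None,fx=s,fy=s,interpolation=cv2.INTER_CUBIC)
        L=lambda P,c: line(im,C[k],np.array(P),c,x0,y0,s)
        L([o+Rs@np.array([i*.0825,j*.145,.01]) for i,j in((1,1),(1,-1),(-1,-1),(-1,1),(1,1))],G)
        for hh in(0,.16):
            q=sp(hh)
            for P in ([(-.019,-.013,0),(-.019,-.013,.046),(-.019,.013,.046),(-.019,.013,0)],[(.024,-.024,.014),(-.019,-.024,.014)],[(.024,.024,.014),(-.019,.024,.014)],[(.024,.024,.014),(.024,-.024,.014)]): L(q+np.array(P)@S.T,B)
        q=sp(.16);th=np.linspace(0,2*np.pi,30)
        for z,r in prof: L(q+np.c_[r*np.cos(th),r*np.sin(th),th*0+z]@S.T,(255,255,0))
        q=sp(h)
        for e in box((hx-.013,-.007,.112),(hx+.013,.007,.157)): L(q+np.array(e)@S.T,Rd)
        L(q+np.array([(-.035,-.035,.071),(-.035,-.035,.112),(-.035,.035,.112),(-.035,.035,.071),(-.035,-.035,.071)])@S.T,Rd)
        cv2.imwrite(name+k+".png",im)
if __name__=="__main__":
    import sys
    p=[*r.x,float(sys.argv[1])]
    overlay(p,float(sys.argv[2]),float(sys.argv[3]),"pics/ov_"+sys.argv[4])
E
python3 model.py 0 0.11 0 a
```

```text
plate [ 0.66856941  0.10513721 -0.1691972 ] -9.694285265357733
[[-0.2 -0.7]
 [ 0.4  0.1]
 [ 0.2  0.4]
 [-0.8 -0.4]
 [-0.8 -1.4]
 [ 0.5 -1.1]
 [ 0.4  1.2]]
bulb [ 0.54769494 -0.33862678  0.09735808] [np.float64(0.002459461669760345), np.float64(0.0024594616697604203)]
```

View pics/ov_as.png

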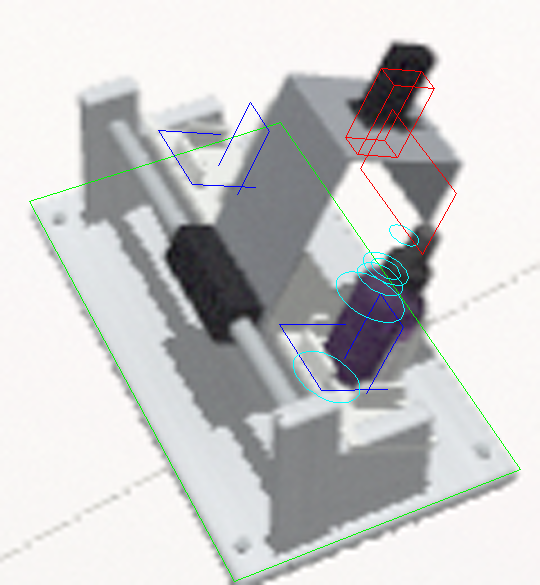

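View pics/ov_at.png

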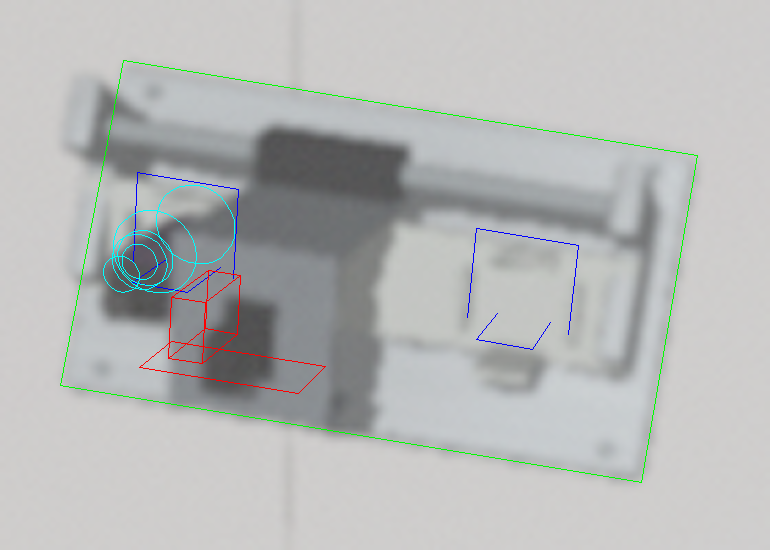

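```bash
python3 model.py -0.019 0.091 0 b >/dev/null
```

```text
(no output)
```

View pics/ov_bs.png

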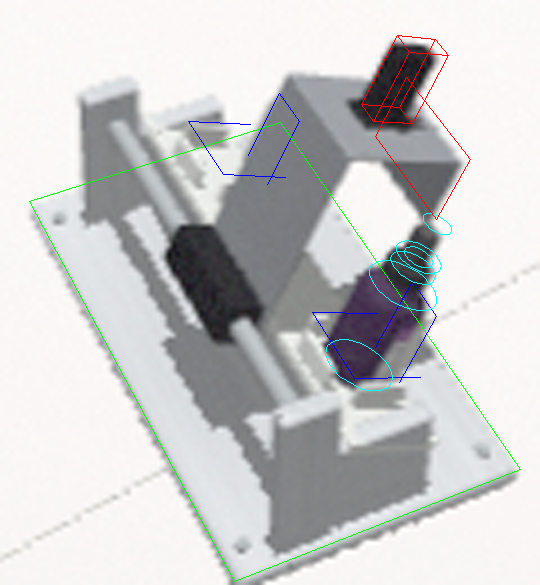

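View pics/ov_bt.png

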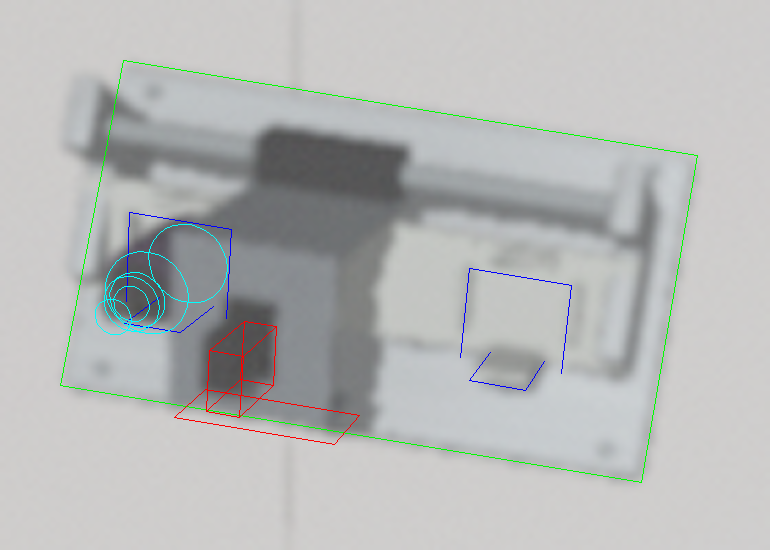

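```bash
cat > fit3.py <<'E'
from model import *
# (cam, px, kind, local point)
F=[(o[0],o[1],'p',(o[2][0]*.0825,o[2][1]*.145,.01)) for o in obs]
F+=[('t',(241.6,171.2),'r',(-.019,.013,.046)),('t',(251.2,172.2),'r',(-.019,-.013,.046)),
 ('s',(349.4,275.4),'l',(0,0,.096)),
 ('s',(342.0,234.0),'h',(.013,-.007,.157)),('s',(351.8,238),'h',(-.013,.007,.157)),('s',(349.5,234.8),'h',(-.013,-.007,.157)),
 ('t',(191.2,176.3),'h',(-.013,.007,.157)),('t',(192,164.5),'h',(.013,.007,.157))]
def res3(v):
    p=v[:4];h,hx=v[4:6];off=dict(s=v[6:8],t=v[8:10])
    Rs,o,S,sp=frames(p);out=[]
    for k,uv,kind,q in F:
        q=np.array(q,float)
        if kind=='p':P=o+Rs@q
        elif kind=='h': P=sp(h)+S@(q+[hx,0,0])
        else: P=sp(0 if kind=='r' else .16)+S@q
        out.append(proj(C[k],P)[0]+off[k]-uv)
    return np.concatenate(out+[v[6:]/1.0,[hx/.01]])
s=least_squares(res3,[*r.x,-.013,.094,0,0,0,0,0],x_scale=[.01]*6+[1]*4,loss='soft_l1')
v=s.x;print(v.round(4));print(res3(v)[:2*len(F)].reshape(-1,2).round(1).tolist())
Rs,o,S,sp=frames(v[:4])
print("seatR",sp(0),"seatL",sp(.16),"grip",sp(v[4])+S@[v[5],0,.139]); np.save("stand.npy",v)
overlay(v[:4],v[4],v[5],"pics/ov_c")
E
python3 fit3.py
```

```text
plate [ 0.66856941  0.10513721 -0.1691972 ] -9.694285265357733
[[-0.2 -0.7]
 [ 0.4  0.1]
 [ 0.2  0.4]
 [-0.8 -0.4]
 [-0.8 -1.4]
 [ 0.5 -1.1]
 [ 0.4  1.2]]
bulb [ 0.54769494 -0.33862678  0.09735808] [np.float64(0.002459461669760345), np.float64(0.0024594616697604203)]
[ 6.686e-01  1.044e-01 -1.673e-01 -1.230e-02  9.440e-02  2.000e-04
  2.053e-01  2.310e-01  5.540e-02 -1.190e-02]
[[-0.0, -0.6], [0.6, 0.0], [0.6, 0.3], [-0.4, -0.3], [-0.8, -1.3], [0.6, -1.2], [0.5, 1.2], [-0.9, -0.1], [-0.3, 0.5], [-0.2, -0.2], [-1.2, 0.1], [0.6, 0.6], [-0.1, 0.1], [0.3, -0.2], [0.0, 0.5]]
seatR [0.64311312 0.02760438 0.054     ] seatL [0.66975439 0.1853708  0.054     ] grip [0.60113464 0.13046954 0.18008105]
```

View pics/ov_cs.png

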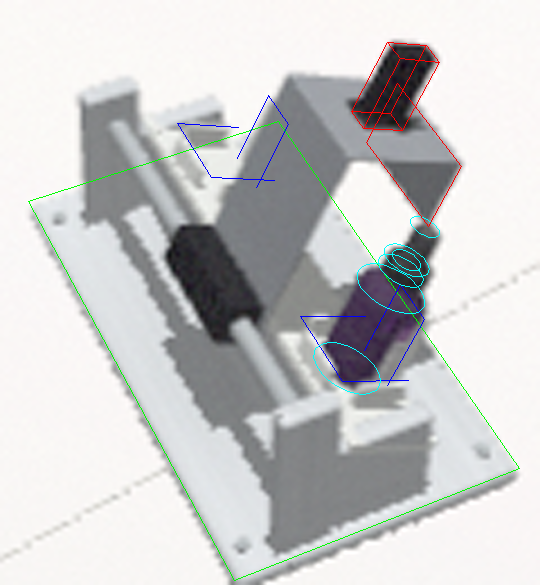

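View pics/ov_ct.png

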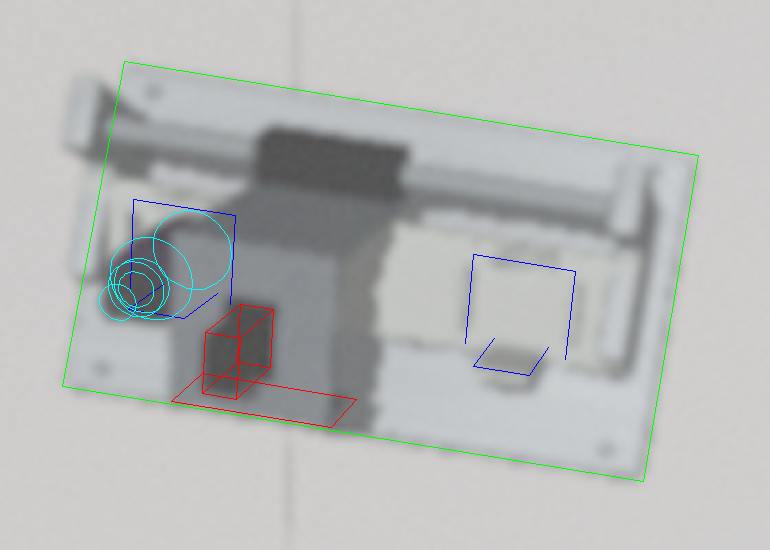

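The stand fit is good to about 1 px, roughly 2–3 mm. Next come the neighbours around the fresh bottle, to choose the jaw direction.

```bash
cat > nb.py <<'E'
from fit import *
c=C['t']; B=np.array([.5485,-.342])
def P(cx,cy,z): # from t_bot crop coords
    return plane(c,(345+cx/4.7-.5,130+cy/4.7-.5),z)[:2]
print("glassbox-ish A (right) top corners z=?")
# right box: top face corners in crop
for z in(.055,.062):
    print(z,[np.round((P(*q,z)-B)*1000).tolist() for q in((258,236),(308,190),(390,295),(330,335))])
    print(' left',[np.round((P(*q,z)-B)*1000).tolist() for q in((73,362),(125,328),(168,412),(112,440))])
print("bottom right box", [np.round((P(*q,0)-B)*1000).tolist() for q in((234,240),(305,338))])
print("bottom left box", [np.round((P(*q,0)-B)*1000).tolist() for q in((50,360),(103,440))])
print("cup", ((P(324,493,.068)-B)*1000).round(), "oil",((P(212,152,.059)-B)*1000).round(),((P(192,163,0.0)-B)*1000).round())
E
python3 nb.py | tail -7
```

```text
0.055 [[42.0, -21.0], [68.0, -50.0], [9.0, -95.0], [-13.0, -60.0]]
 left [[-28.0, 84.0], [-9.0, 55.0], [-56.0, 32.0], [-71.0, 63.0]]
0.062 [[41.0, -19.0], [67.0, -48.0], [8.0, -93.0], [-14.0, -58.0]]
 left [[-28.0, 85.0], [-10.0, 56.0], [-56.0, 33.0], [-71.0, 64.0]]
bottom right box [[47.0, -21.0], [-11.0, -62.0]]
bottom left box [[-24.0, 89.0], [-70.0, 59.0]]
cup [-101.  -51.] oil [89.  5.] [92.  4.]
```

```bash
cat > plan.py <<'E'
from h import *
from workcell import bot
v=np.load("stand.npy")
t25=np.radians(25)
Rs=R.from_euler('z',v[2]).as_matrix(); S=Rs@R.from_euler('y',-t25).as_matrix()
seat=lambda h: np.array([v[0],v[1],0])+Rs@np.array([v[3],h-.08,.054])
Rseat=np.column_stack([S[:,1],S[:,0],-S[:,2]])   # tool x=+Sy, z=-Sz ; y = z cross x
Rseat[:,1]=np.cross(Rseat[:,2],Rseat[:,0])
def Rdown(az): 
    x=np.array([np.cos(az),np.sin(az),0]);z=np.array([0,0,-1.]);return np.column_stack([x,np.cross(z,x),z])
def inc(T,Rt):
    s=bot.observe(); R0=R.from_euler('xyz',s["tool_rot"]).as_matrix()
    d=R0.T@(np.array(T)-s["position"])*100; w=np.degrees(R.from_matrix(R0.T@Rt).as_rotvec())
    print("xyz cm",d.round(2),"w deg",w.round(1),"| pos",s["position"].round(4),"t",round(s["clock"],2),"F",s["force"].round(1),"q",s["qpos"].round(2),"gw",round(s["grip_width"],4))
def inseat(h):
    s=bot.observe(); R0=R.from_euler('xyz',s["tool_rot"]).as_matrix()
    print("TCP in seat frame mm",(S.T@(s["position"]-seat(h))*1000).round(1),"F seat",(S.T@s["force"]).round(1),"rot err",np.degrees(R.from_matrix(Rseat.T@R0).as_rotvec()).round(1),"gw",round(s["grip_width"]*1000,1),"t",round(s["clock"],2))
E
python3 - <<'E'
from plan import *
g=seat(v[4])+S@[v[5],0,.139]; print(g)
inc(g+S[:,2]*(.08-.019),Rseat)
inc(bot.observe()["position"],Rseat)
E
```

```text
[0.60113464 0.13046954 0.18008105]
xyz cm [-48.95 -57.56  -0.41] w deg [ -10.2   31.3 -141.1] | pos [ 0.2778 -0.5596  0.2309] t 0.2 F [ 0.4 -0.5 -0.4] q [ 1.04  0.52 -0.04  1.6   0.02  1.02 -0.11] gw 0.0851
xyz cm [0. 0. 0.] w deg [ -10.2   31.3 -141.1] | pos [ 0.2778 -0.5596  0.2309] t 0.2 F [ 0.4 -0.5 -0.4] q [ 1.04  0.52 -0.04  1.6   0.02  1.02 -0.11] gw 0.0851
```

Emit:
jog_arm(increments=[{"x":-49,"y":-57.6,"z":-3,"wx":-10.2,"wy":31.3,"wz":-141,"claw":50},{"x":-49,"y":-57.6,"z":-3,"wx":-10.2,"wy":31.3,"wz":-141,"claw":50},{"x":-49,"y":-57.6,"z":-3,"wx":-10.2,"wy":31.3,"wz":-141,"claw":50},{"x":-49,"y":-57.6,"z":-3,"wx":-10.2,"wy":31.3,"wz":-141,"claw":50},{"x":-49,"y":-57.6,"z":-3,"wx":-10.2,"wy":31.3,"wz":-141,"claw":50},{"x":-49,"y":-57.6,"z":-3,"wx":-10.2,"wy":31.3,"wz":-141,"claw":50},{"x":-49,"y":-57.6,"z":-3,"wx":-10.2,"wy":31.3,"wz":-141,"claw":50},{"x":-49,"y":-57.6,"z":-3,"wx":-10.2,"wy":31.3,"wz":-141,"claw":50},{"x":-49,"y":-57.6,"z":-3,"wx":-10.2,"wy":31.3,"wz":-141,"claw":50},{"x":-49,"y":-57.6,"z":-3,"wx":-10.2,"wy":31.3,"wz":-141,"claw":50}])

```text
clock: 1.45
position: [0.5245, 0.0162, 0.2564]
tool_rot: [2.79, -0.117, 0.767]
force: [1.6, -1.3, 0.2]
grip_width: 0.0427
```

```bash
cat > a.py <<'E'
from plan import *
g=seat(v[4])+S@[v[5],0,.139]
inc(g+S[:,2]*(.08-.019),Rseat); inseat(v[4])
E
python3 a.py
```

```text
xyz cm [11.59 -5.88  1.55] w deg [ -2.5   8.  -36.2] | pos [0.5245 0.0162 0.2564] t 1.45 F [ 1.6 -1.3  0.2] q [ 0.19  0.24 -0.58  2.07  0.64  0.73 -0.07] gw 0.0427
TCP in seat frame mm [ -18.8 -125.5  232.1] F seat [ 1.7 -1.  -0.6] rot err [ 2.5 -8.  36.2] gw 42.7 t 1.45
```

Emit:
jog_arm(increments=[{"x":11.6,"y":-5.9,"z":1.5,"wx":-2.5,"wy":8,"wz":-36.2},{"x":11.6,"y":-5.9,"z":1.5,"wx":-2.5,"wy":8,"wz":-36.2},{"x":11.6,"y":-5.9,"z":1.5,"wx":-2.5,"wy":8,"wz":-36.2},{"x":11.6,"y":-5.9,"z":1.5,"wx":-2.5,"wy":8,"wz":-36.2},{"x":11.6,"y":-5.9,"z":1.5,"wx":-2.5,"wy":8,"wz":-36.2}])

```text
schema error: expected keys wx, wy, wz, x, y, z, claw
```

```bash
cat >> a.py <<'E'
inc(g-S[:,2]*(.019),Rseat)
f=bot.grab_frame("scene"); t=bot.grab_frame("top")
p=bot.observe()["position"]; print(proj(cam(f),p),proj(cam(t),p))
crop(f,280,180,400,300,5,"pics/a_s.png"); crop(t,150,100,270,200,5,"pics/a_t.png")
E
python3 a.py
```

```text
xyz cm [11.59 -5.88  1.55] w deg [ -2.5   8.  -36.2] | pos [0.5245 0.0162 0.2564] t 1.45 F [ 1.6 -1.3  0.2] q [ 0.19  0.24 -0.58  2.07  0.64  0.73 -0.07] gw 0.0427
TCP in seat frame mm [ -18.8 -125.5  232.1] F seat [ 1.7 -1.  -0.6] rot err [ 2.5 -8.  36.2] gw 42.7 t 1.45
xyz cm [12.74 -5.89  9.47] w deg [ -2.5   8.  -36.2] | pos [0.5245 0.0162 0.2564] t 1.45 F [ 1.6 -1.3  0.2] q [ 0.19  0.24 -0.58  2.07  0.64  0.73 -0.07] gw 0.0427
[[341.55501584 182.55198971]] [[240.45953034 199.53529722]]
```

View pics/a_s.png

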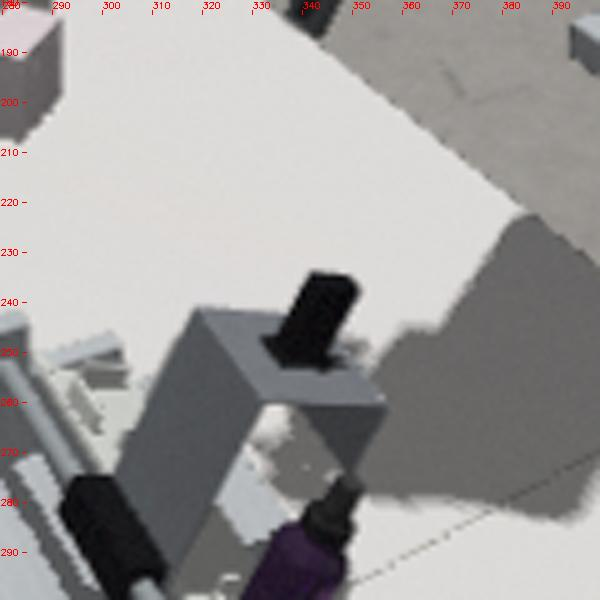

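View pics/a_t.png

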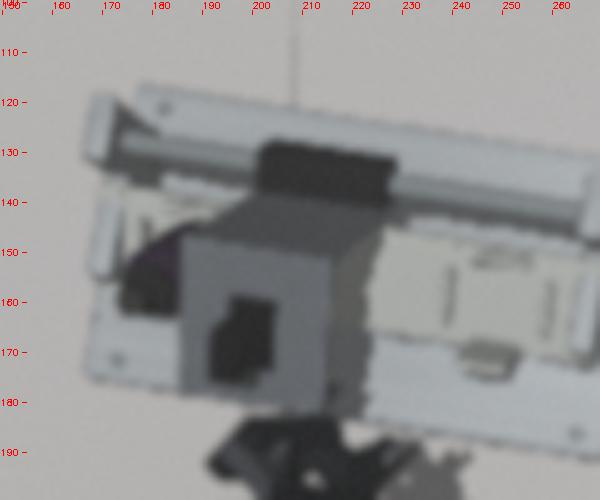

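All seven keys are required in every row. The pictures show the hood unmoved, and the fingers at the front of the stand, around (205–235,190) in the top view.

Emit:
jog_arm(increments=[{"x":11.6,"y":-5.9,"z":1.5,"wx":-2.5,"wy":8,"wz":-36.2,"claw":50},{"x":11.6,"y":-5.9,"z":1.5,"wx":-2.5,"wy":8,"wz":-36.2,"claw":50},{"x":11.6,"y":-5.9,"z":1.5,"wx":-2.5,"wy":8,"wz":-36.2,"claw":50},{"x":11.6,"y":-5.9,"z":1.5,"wx":-2.5,"wy":8,"wz":-36.2,"claw":50},{"x":11.6,"y":-5.9,"z":1.5,"wx":-2.5,"wy":8,"wz":-36.2,"claw":50}])

```text
clock: 2.17
position: [0.5755, 0.1389, 0.2359]
tool_rot: [2.706, -0.003, 1.409]
force: [-0.6, 0.6, 0.5]
grip_width: 0.0429
```

```bash
python3 a.py
```

```text
xyz cm [-0.4   0.05  0.09] w deg [-0.1 -0.3  0.2] | pos [0.5755 0.1389 0.2359] t 2.17 F [-0.6  0.6  0.5] q [ 0.07  0.37 -0.69  2.    0.88  0.68  0.21] gw 0.0429
TCP in seat frame mm [ -0.3   4.  200.9] F seat [-0.4  0.4  0.7] rot err [ 0.1  0.3 -0.2] gw 42.9 t 2.17
xyz cm [-0.44  0.06  8.09] w deg [-0.1 -0.3  0.2] | pos [0.5755 0.1389 0.2359] t 2.17 F [-0.6  0.6  0.5] q [ 0.07  0.37 -0.69  2.    0.88  0.68  0.21] gw 0.0429
[[355.55634521 221.82536194]] [[186.06411131 176.77054676]]
```

View pics/a_s.png

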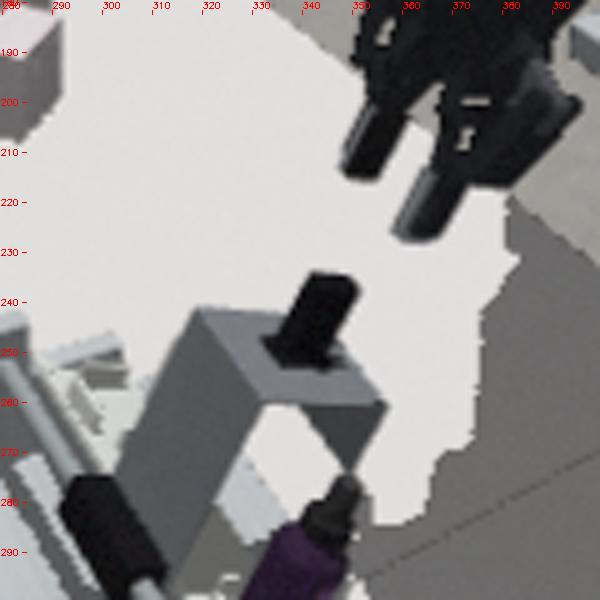

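View pics/a_t.png

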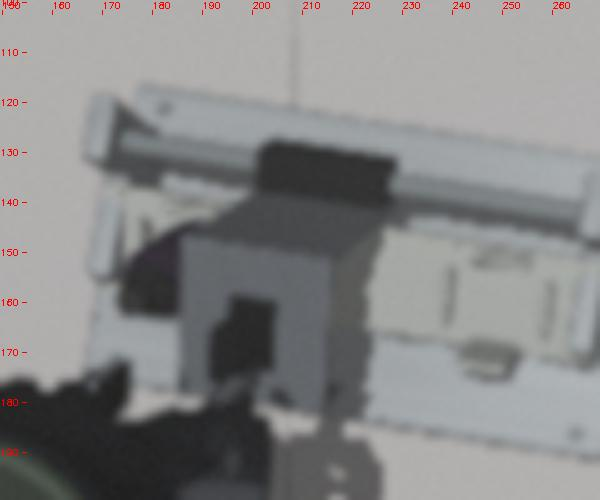

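Emit:
jog_arm(increments=[{"x":-0.3,"y":0.05,"z":3,"wx":0,"wy":-0.3,"wz":0.2,"claw":50},{"x":-0.3,"y":0.05,"z":5.5,"wx":0,"wy":-0.3,"wz":0.2,"claw":50},{"x":-0.3,"y":0.05,"z":7,"wx":0,"wy":-0.3,"wz":0.2,"claw":50},{"x":-0.3,"y":0.05,"z":8,"wx":0,"wy":-0.3,"wz":0.2,"claw":50},{"x":-0.3,"y":0.05,"z":8,"wx":0,"wy":-0.3,"wz":0.2,"claw":50}])

```text
clock: 2.9
position: [0.609, 0.1308, 0.1636]
tool_rot: [2.707, -0.0, 1.401]
force: [-0.8, -0.8, -0.8]
grip_width: 0.0427
```

```bash
python3 a.py
```

```text
xyz cm [-0.17 -0.01 -7.92] w deg [-0.1  0.  -0.1] | pos [0.609  0.1308 0.1636] t 2.9 F [-0.8 -0.8 -0.8] q [ 0.01  0.52 -0.58  2.    1.08  0.6   0.04] gw 0.0427
TCP in seat frame mm [  0.3   1.7 120.8] F seat [-0.9 -0.9 -0.4] rot err [ 0.1 -0.   0.1] gw 42.7 t 2.9
xyz cm [-0.17 -0.    0.08] w deg [-0.1  0.  -0.1] | pos [0.609  0.1308 0.1636] t 2.9 F [-0.8 -0.8 -0.8] q [ 0.01  0.52 -0.58  2.    1.08  0.6   0.04] gw 0.0427
[[340.24737501 248.65089848]] [[198.91165755 166.43884135]]
```

View pics/a_s.png

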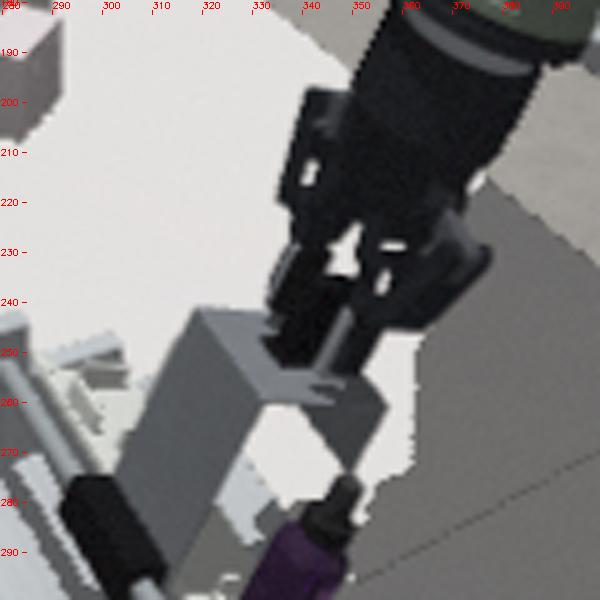

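The fingers straddle the handle at about (325–345,245). Closing now.

Emit:
jog_arm(increments=[{"x":0,"y":0,"z":0,"wx":0,"wy":0,"wz":0,"claw":0},{"x":0,"y":0,"z":0,"wx":0,"wy":0,"wz":0,"claw":0},{"x":0,"y":0,"z":0,"wx":0,"wy":0,"wz":0,"claw":0},{"x":0,"y":0,"z":0,"wx":0,"wy":0,"wz":0,"claw":0},{"x":0,"y":0,"z":0,"wx":0,"wy":0,"wz":0,"claw":0}], squeeze=25)

```text
clock: 3.62
position: [0.6092, 0.1311, 0.1651]
tool_rot: [2.705, -0.001, 1.402]
force: [-3.2, -1.7, 6.4]
grip_width: 0.0135
```

```bash
python3 a.py
```

```text
xyz cm [-0.2  -0.07 -7.79] w deg [ 0.   0.  -0.1] | pos [0.6092 0.1311 0.1651] t 3.62 F [-3.2 -1.7  6.4] q [ 0.01  0.51 -0.58  2.    1.08  0.6   0.04] gw 0.0135
TCP in seat frame mm [  1.1   2.  122.1] F seat [ 0.1 -2.3  7. ] rot err [-0.  -0.   0.1] gw 13.5 t 3.62
xyz cm [-0.2  -0.08  0.21] w deg [ 0.   0.  -0.1] | pos [0.6092 0.1311 0.1651] t 3.62 F [-3.2 -1.7  6.4] q [ 0.01  0.51 -0.58  2.    1.08  0.6   0.04] gw 0.0135
[[340.23207306 248.47818932]] [[198.80137592 166.32940509]]
```

View pics/a_s.png

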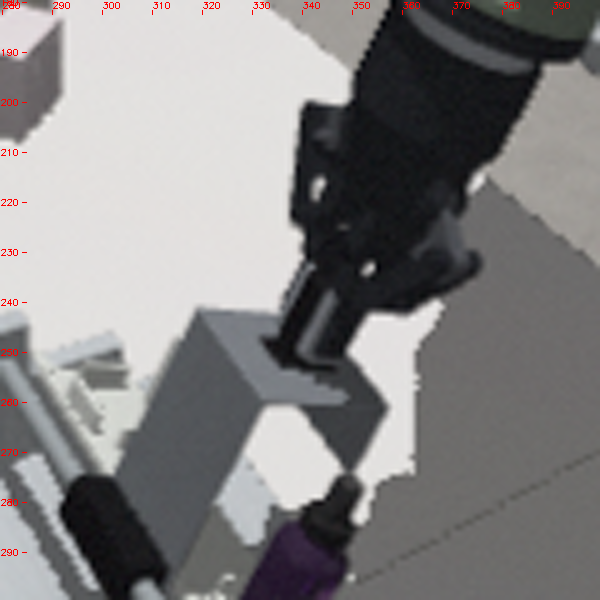

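Emit:
jog_arm(increments=[{"x":1,"y":0,"z":0,"wx":0,"wy":0,"wz":0,"claw":0},{"x":2,"y":0,"z":0,"wx":0,"wy":0,"wz":0,"claw":0},{"x":3,"y":0,"z":0,"wx":0,"wy":0,"wz":0,"claw":0},{"x":4,"y":0,"z":0,"wx":0,"wy":0,"wz":0,"claw":0},{"x":5,"y":0,"z":0,"wx":0,"wy":0,"wz":0,"claw":0},{"x":5.8,"y":0,"z":0,"wx":0,"wy":0,"wz":0,"claw":0},{"x":5.9,"y":0,"z":0,"wx":0,"wy":0,"wz":0,"claw":0}])

```text
clock: 4.6
position: [0.619, 0.1906, 0.1652]
tool_rot: [2.705, -0.001, 1.403]
force: [-5.3, 1.7, 2.2]
grip_width: 0.0136
```

```bash
cat > b.py <<'E'
from plan import *
inseat(0)
f=bot.grab_frame("scene"); t=bot.grab_frame("top")
crop(f,260,180,400,340,4,"pics/b_s.png"); crop(t,150,100,290,200,5,"pics/b_t.png")
E
python3 b.py
```

```text
TCP in seat frame mm [  0.9 156.7 122.3] F seat [-4.1  0.8  4.3] rot err [-0.   0.1  0. ] gw 13.6 t 4.6
```

View pics/b_s.png

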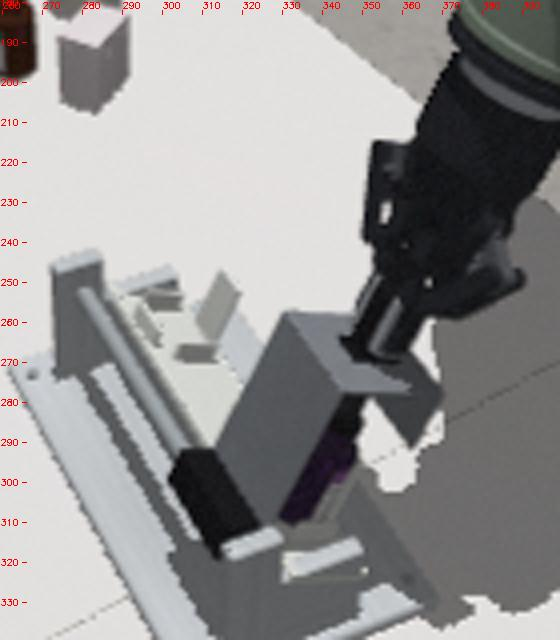

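Emit:
jog_arm(increments=[{"x":0.2,"y":0,"z":0,"wx":0,"wy":0,"wz":0,"claw":0},{"x":0.4,"y":0,"z":0,"wx":0,"wy":0,"wz":0,"claw":0}])

```text
clock: 4.95
position: [0.6196, 0.1939, 0.1652]
tool_rot: [2.705, -0.001, 1.403]
force: [-5.0, -0.8, 2.0]
grip_width: 0.0137
```

```bash
python3 b.py
```

```text
TCP in seat frame mm [  0.9 160.  122.3] F seat [-3.5 -1.6  3.8] rot err [-0.   0.   0.1] gw 13.7 t 4.95
```

Emit:
jog_arm(increments=[{"x":0.15,"y":0,"z":0,"wx":0,"wy":0,"wz":0,"claw":0},{"x":0.3,"y":0,"z":0,"wx":0,"wy":0,"wz":0,"claw":0}])

```text
clock: 5.3
position: [0.6199, 0.1955, 0.1651]
tool_rot: [2.705, 0.001, 1.401]
force: [-13.9, -12.4, 12.7]
grip_width: 0.0137
```

```bash
python3 b.py
```

```text
TCP in seat frame mm [  0.9 161.7 122.2] F seat [ -5.2 -14.5  16.4] rot err [-0.  -0.1  0.1] gw 13.7 t 5.3
```

Stop contact shows as a 14.5 N rise at 161.7 mm. That is a useful reference: the seats lie about 1.3 mm further along +y than I fitted. Releasing and retracting.

Emit:
jog_arm(increments=[{"x":-0.1,"y":0,"z":0,"wx":0,"wy":0,"wz":0,"claw":45},{"x":-0.1,"y":0,"z":0,"wx":0,"wy":0,"wz":0,"claw":45},{"x":-0.1,"y":0,"z":0,"wx":0,"wy":0,"wz":0,"claw":45},{"x":-0.1,"y":0,"z":-4,"wx":0,"wy":0,"wz":0,"claw":45},{"x":-0.1,"y":0,"z":-10,"wx":0,"wy":0,"wz":0,"claw":45},{"x":-0.1,"y":0,"z":-12,"wx":0,"wy":0,"wz":0,"claw":75}])

```text
clock: 6.15
position: [0.5693, 0.2044, 0.277]
tool_rot: [2.702, -0.001, 1.403]
force: [-0.2, -0.4, -0.1]
grip_width: 0.0549
```

```bash
python3 b.py; cat > c.py <<'E'
from plan import *
B=np.array([.5485,-.342]); Rb=Rdown(np.radians(36))
inc([*B,.19],Rb); inc([*B,.026],Rb)
E
python3 c.py; python3 - <<'E'
import numpy as np
from plan import *
v[:2]+= (Rs@[0,.0013,0])[:2]; v[4]=.16; np.save("stand.npy",v)
E
```

```text
TCP in seat frame mm [  1.6 162.  245.3] F seat [-0.2 -0.4 -0.1] rot err [-0.2  0.   0.1] gw 54.9 t 6.15
xyz cm [-54.18   2.74  10.8 ] w deg [23.9 -9.8 43.6] | pos [0.5698 0.204  0.2764] t 6.25 F [ 0.1 -0.9 -0.7] q [-0.03  0.36 -0.72  1.91  0.81  0.82  0.18] gw 0.064
xyz cm [-54.19  -4.25  25.64] w deg [23.9 -9.8 43.6] | pos [0.5698 0.204  0.2764] t 6.25 F [ 0.1 -0.9 -0.7] q [-0.03  0.36 -0.72  1.91  0.81  0.82  0.18] gw 0.064
```

View pics/b_s.png

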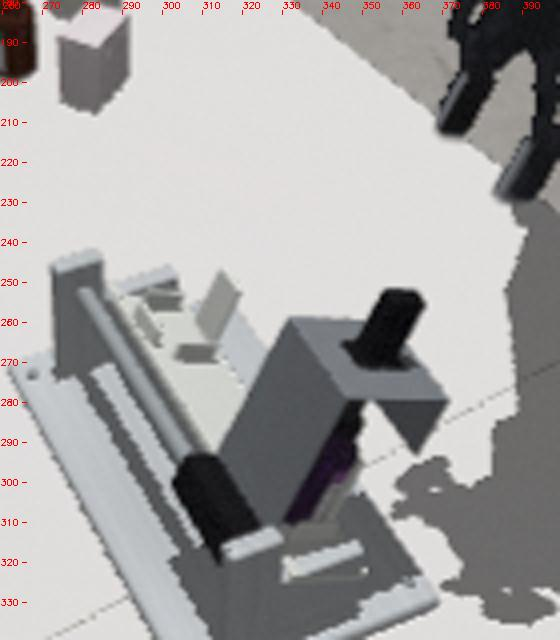

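View pics/b_t.png

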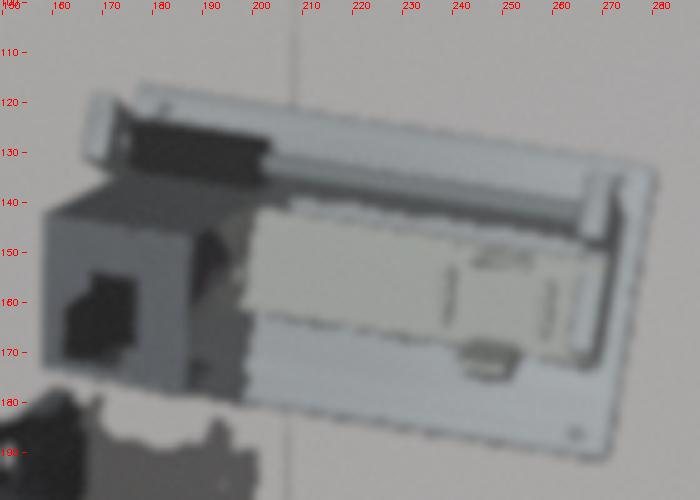

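Emit:
jog_arm(increments=[{"x":-54.2,"y":2.7,"z":10.8,"wx":23.9,"wy":-9.8,"wz":43.6,"claw":75},{"x":-54.2,"y":2.7,"z":10.8,"wx":23.9,"wy":-9.8,"wz":43.6,"claw":75},{"x":-54.2,"y":2.7,"z":10.8,"wx":23.9,"wy":-9.8,"wz":43.6,"claw":75},{"x":-54.2,"y":2.7,"z":10.8,"wx":23.9,"wy":-9.8,"wz":43.6,"claw":75},{"x":-54.2,"y":2.7,"z":10.8,"wx":23.9,"wy":-9.8,"wz":43.6,"claw":75},{"x":-54.2,"y":2.7,"z":10.8,"wx":23.9,"wy":-9.8,"wz":43.6,"claw":75},{"x":-54.2,"y":2.7,"z":10.8,"wx":23.9,"wy":-9.8,"wz":43.6,"claw":75},{"x":-54.2,"y":2.7,"z":10.8,"wx":23.9,"wy":-9.8,"wz":43.6,"claw":75},{"x":-54.2,"y":2.7,"z":10.8,"wx":23.9,"wy":-9.8,"wz":43.6,"claw":75},{"x":-54.2,"y":2.7,"z":10.8,"wx":23.9,"wy":-9.8,"wz":43.6,"claw":75}])

```text
clock: 7.5
position: [0.546, -0.3469, 0.1869]
tool_rot: [-3.14, 0.003, 0.622]
force: [0.1, 0.3, -0.7]
grip_width: 0.0639
```

```bash
cat >> c.py <<'E'
c=cam(bot.grab_frame("scene"))
for y in(-.013,.013):
  for z in (.046,.010): print(y,z,proj(c,seat(0)+S@[-.019,y,z]).round(1))
E
python3 c.py
```

```text
xyz cm [ 0.49 -0.25 -0.31] w deg [-0.1  0.2 -0.4] | pos [ 0.546  -0.3469  0.1869] t 7.5 F [ 0.1  0.3 -0.7] q [ 0.81  0.65 -0.52  1.56  0.36  1.03  0.81] gw 0.0639
xyz cm [ 0.54 -0.23 16.09] w deg [-0.1  0.2 -0.4] | pos [ 0.546  -0.3469  0.1869] t 7.5 F [ 0.1  0.3 -0.7] q [ 0.81  0.65 -0.52  1.56  0.36  1.03  0.81] gw 0.0639
-0.013 0.046 [[314.4 246.1]]
-0.013 0.01 [[308.9 257. ]]
0.013 0.046 [[318.8 252.4]]
0.013 0.01 [[313.2 263.4]]
```

Emit:
jog_arm(increments=[{"x":0.5,"y":-0.2,"z":3,"wx":0,"wy":0,"wz":-0.4,"claw":75},{"x":0.5,"y":-0.2,"z":6,"wx":0,"wy":0,"wz":-0.4,"claw":75},{"x":0.5,"y":-0.2,"z":6,"wx":0,"wy":0,"wz":-0.4,"claw":75}])

```text
clock: 7.92
position: [0.549, -0.3378, 0.1255]
tool_rot: [-3.136, 0.003, 0.633]
force: [-0.3, -0.1, 0.2]
grip_width: 0.064
```

```bash
cat > d.py <<'E'
from plan import *
B=np.array([.5485,-.342]); Rb=Rdown(np.radians(36))
inc([*B,.026],Rb)
f=bot.grab_frame("scene"); t=bot.grab_frame("top")
p=bot.observe()["position"];print(proj(cam(f),p),proj(cam(t),p))
crop(f,200,110,310,220,5.4,"pics/d_s.png"); crop(t,345,130,445,255,4.7,"pics/d_t.png")
E
python3 d.py
```

```text
xyz cm [-0.26  0.36  9.95] w deg [-0.3  0.2  0.3] | pos [ 0.549  -0.3378  0.1255] t 7.92 F [-0.3 -0.1  0.2] q [ 0.78  0.72 -0.5   1.61  0.4   0.93  0.77] gw 0.064
[[261.34977255 163.31266594]] [[397.58966298 192.56999984]]
```

View pics/d_s.png

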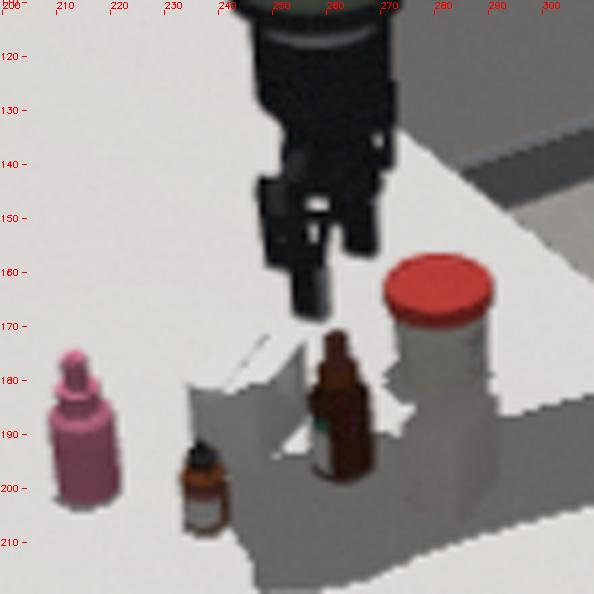

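View pics/d_t.png

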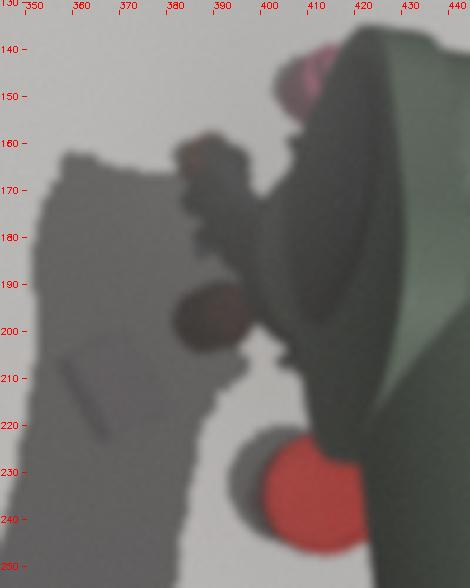

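Emit:
jog_arm(increments=[{"x":-0.25,"y":0.35,"z":0,"wx":-0.3,"wy":0.2,"wz":0,"claw":75},{"x":-0.25,"y":0.35,"z":0,"wx":-0.3,"wy":0.2,"wz":0,"claw":75},{"x":-0.25,"y":0.35,"z":3,"wx":-0.3,"wy":0.2,"wz":0,"claw":75},{"x":-0.25,"y":0.35,"z":5,"wx":-0.3,"wy":0.2,"wz":0,"claw":75},{"x":-0.25,"y":0.35,"z":5,"wx":-0.3,"wy":0.2,"wz":0,"claw":75},{"x":-0.25,"y":0.35,"z":5,"wx":-0.3,"wy":0.2,"wz":0,"claw":75}])

```text
clock: 8.78
position: [0.5507, -0.3431, 0.079]
tool_rot: [3.137, -0.003, 0.633]
force: [1.1, 0.0, 0.4]
grip_width: 0.0643
```

```bash
python3 d.py
```

```text
xyz cm [-0.13 -0.24  5.3 ] w deg [ 0.3 -0.2  0.2] | pos [ 0.5507 -0.3431  0.079 ] t 8.78 F [1.1 0.  0.4] q [ 0.77  0.78 -0.47  1.63  0.44  0.84  0.75] gw 0.0643
[[261.25345075 175.88314057]] [[394.57075004 194.10834451]]
```

View pics/d_s.png

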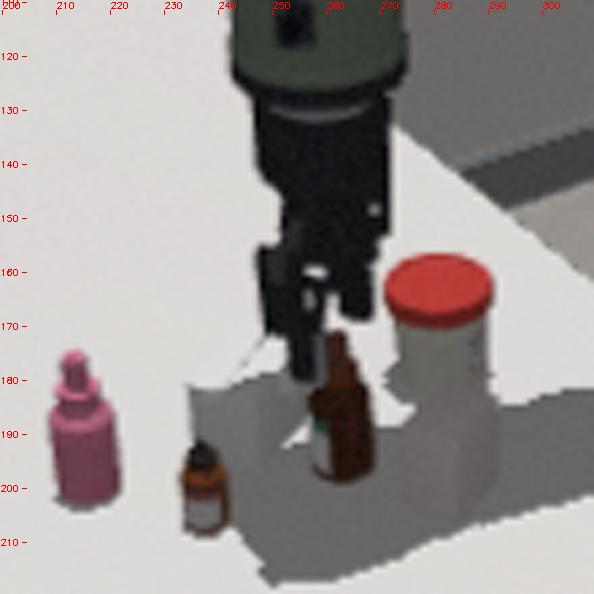

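Emit:
jog_arm(increments=[{"x":-0.1,"y":-0.2,"z":2,"wx":0.3,"wy":-0.2,"wz":0,"claw":75},{"x":-0.1,"y":-0.2,"z":4,"wx":0.3,"wy":-0.2,"wz":0,"claw":75},{"x":-0.1,"y":-0.2,"z":5.3,"wx":0.3,"wy":-0.2,"wz":0,"claw":75},{"x":-0.1,"y":-0.2,"z":5.3,"wx":0.3,"wy":-0.2,"wz":0,"claw":75},{"x":-0.1,"y":-0.2,"z":5.3,"wx":0.3,"wy":-0.2,"wz":0,"claw":75}])

```text
clock: 9.5
position: [0.549, -0.3422, 0.0258]
tool_rot: [-3.141, 0.001, 0.633]
force: [0.5, -0.1, 0.9]
grip_width: 0.0639
```

```bash
python3 d.py
```

```text
xyz cm [-0.03 -0.05 -0.02] w deg [-0.   0.   0.2] | pos [ 0.549  -0.3422  0.0258] t 9.5 F [ 0.5 -0.1  0.9] q [ 0.75  0.85 -0.44  1.65  0.48  0.76  0.72] gw 0.0639
[[262.65396413 189.56514532]] [[389.5040305  196.41253123]]
```

View pics/d_s.png

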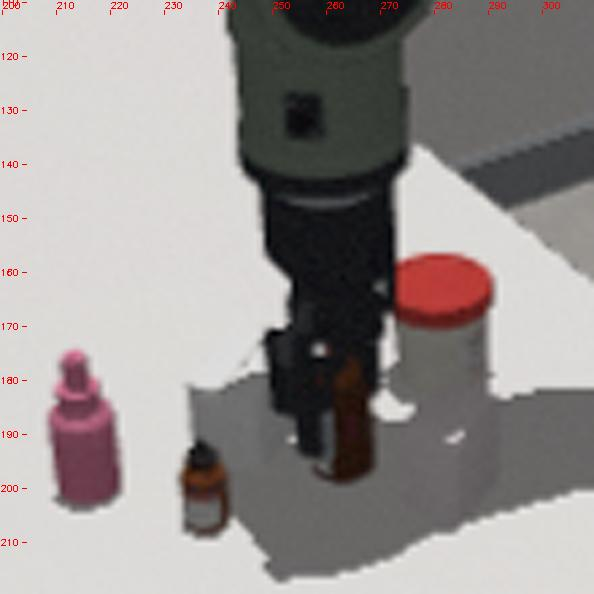

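The bottle sits between the fingers at about (262,185), neighbours untouched. Closing with a moderate grip.

Emit:
jog_arm(increments=[{"x":0,"y":0,"z":0,"wx":0,"wy":0,"wz":0,"claw":0},{"x":0,"y":0,"z":0,"wx":0,"wy":0,"wz":0,"claw":0},{"x":0,"y":0,"z":0,"wx":0,"wy":0,"wz":0,"claw":0},{"x":0,"y":0,"z":0,"wx":0,"wy":0,"wz":0,"claw":0},{"x":0,"y":0,"z":0,"wx":0,"wy":0,"wz":0,"claw":0}], squeeze=35)

```text
clock: 10.22
position: [0.5491, -0.3425, 0.0265]
tool_rot: [3.141, 0.001, 0.632]
force: [-1.5, 0.2, 6.1]
grip_width: 0.0367
```

```bash
python3 d.py
```

```text
xyz cm [-0.02 -0.08  0.05] w deg [0.  0.  0.2] | pos [ 0.5491 -0.3425  0.0265] t 10.22 F [-1.5  0.2  6.1] q [ 0.75  0.85 -0.44  1.65  0.48  0.76  0.72] gw 0.0367
[[262.60757124 189.4555138 ]] [[389.60914273 196.39220406]]
```

View pics/d_s.png

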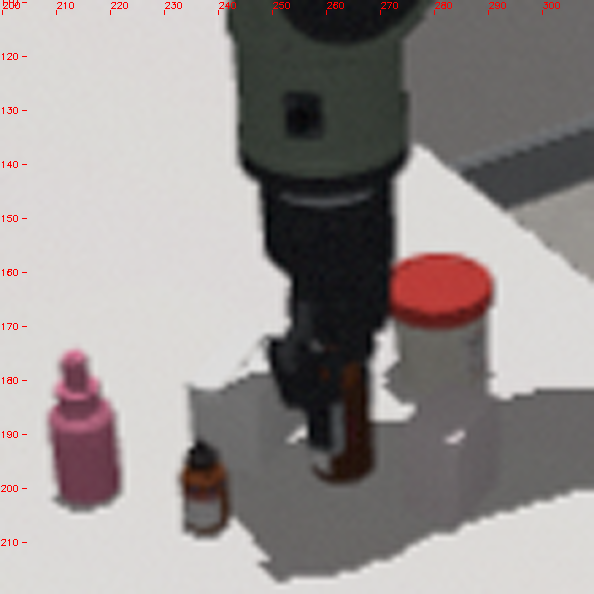

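Emit:
jog_arm(increments=[{"x":0,"y":0,"z":-1.5,"wx":0,"wy":0,"wz":0,"claw":0},{"x":0,"y":0,"z":-5,"wx":0,"wy":0,"wz":0,"claw":0},{"x":0,"y":0,"z":-10,"wx":0,"wy":0,"wz":0,"claw":0},{"x":0,"y":0,"z":-15,"wx":0,"wy":0,"wz":0,"claw":0},{"x":0,"y":0,"z":-18,"wx":0,"wy":0,"wz":0,"claw":0},{"x":0,"y":0,"z":-18,"wx":0,"wy":0,"wz":0,"claw":0}])

```text
clock: 11.08
position: [0.5502, -0.3428, 0.2098]
tool_rot: [3.137, -0.001, 0.632]
force: [0.5, 0.3, -1.3]
grip_width: 0.0369
```

```bash
cat > e.py <<'E'
from plan import *
f=bot.grab_frame("scene"); t=bot.grab_frame("top")
crop(f,200,90,310,220,4.5,"pics/e_s.png")
inc(seat(0)+S@[.008,0,.0265+.1],Rseat)
E
python3 e.py
```

```text
xyz cm [ 26.33 -27.69   3.44] w deg [-23.7   9.7 -43.5] | pos [ 0.549  -0.3424  0.2067] t 11.18 F [ 0.5  0.1 -1.4] q [ 0.81  0.63 -0.53  1.54  0.35  1.07  0.82] gw 0.0366
```

View pics/e_s.png

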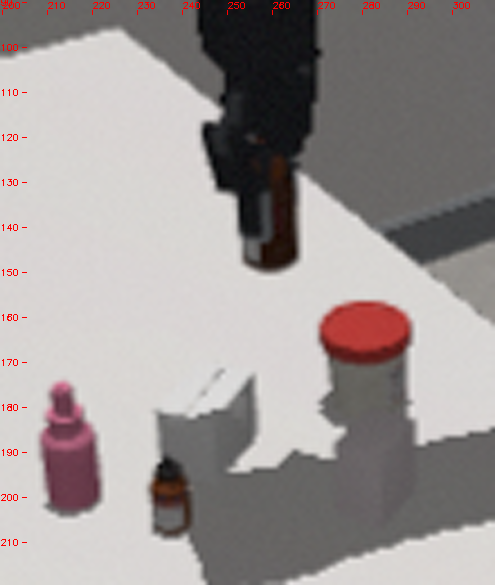

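Emit:
jog_arm(increments=[{"x":26.3,"y":-27.7,"z":-1,"wx":-23.7,"wy":9.7,"wz":-43.5,"claw":0},{"x":26.3,"y":-27.7,"z":-1,"wx":-23.7,"wy":9.7,"wz":-43.5,"claw":0},{"x":26.3,"y":-27.7,"z":-1,"wx":-23.7,"wy":9.7,"wz":-43.5,"claw":0},{"x":26.3,"y":-27.7,"z":-1,"wx":-23.7,"wy":9.7,"wz":-43.5,"claw":0},{"x":26.3,"y":-27.7,"z":-1,"wx":-23.7,"wy":9.7,"wz":-43.5,"claw":0},{"x":26.3,"y":-27.7,"z":-1,"wx":-23.7,"wy":9.7,"wz":-43.5,"claw":0},{"x":26.3,"y":-27.7,"z":-1,"wx":-23.7,"wy":9.7,"wz":-43.5,"claw":0},{"x":26.3,"y":-27.7,"z":-1,"wx":-23.7,"wy":9.7,"wz":-43.5,"claw":0},{"x":26.3,"y":-27.7,"z":-1,"wx":-23.7,"wy":9.7,"wz":-43.5,"claw":0}])

```text
clock: 12.3
position: [0.5971, 0.0348, 0.2158]
tool_rot: [2.707, 0.0, 1.402]
force: [-0.3, -0.9, -0.5]
grip_width: 0.037
```

```bash
cat > g.py <<'E'
from plan import *
import sys
inseat(0)
f=bot.grab_frame("scene"); t=bot.grab_frame("top")
inc(seat(0)+S@[.007,0,.0265+float(sys.argv[1])],Rseat)
s=bot.observe();R0=R.from_euler('xyz',s["tool_rot"]).as_matrix(); b=s["position"]+R0[:,2]*.0265
print("bottle bottom seat mm",(S.T@(b-seat(0))*1000).round(1),"px",proj(cam(f),b),proj(cam(t),b))
crop(f,260,180,360,300,5,"pics/g_s.png"); crop(t,200,100,290,200,6,"pics/g_t.png")
E
python3 g.py .06
```

```text
TCP in seat frame mm [ 26.2  -1.9 166.3] F seat [-0.3 -0.9 -0.4] rot err [ 0.1 -0.   0.1] gw 37.0 t 12.3
xyz cm [ 0.19 -1.94  8.  ] w deg [-0.1  0.  -0.1] | pos [0.5973 0.0348 0.2161] t 12.4 F [-0.1 -0.7 -0.8] q [ 0.22  0.38 -0.59  2.03  0.86  0.54  0.41] gw 0.0365
bottle bottom seat mm [ 26.4  -1.9 140. ] px [[316.52324223 217.4477357 ]] [[239.51124584 164.70110011]]
```

View pics/g_s.png

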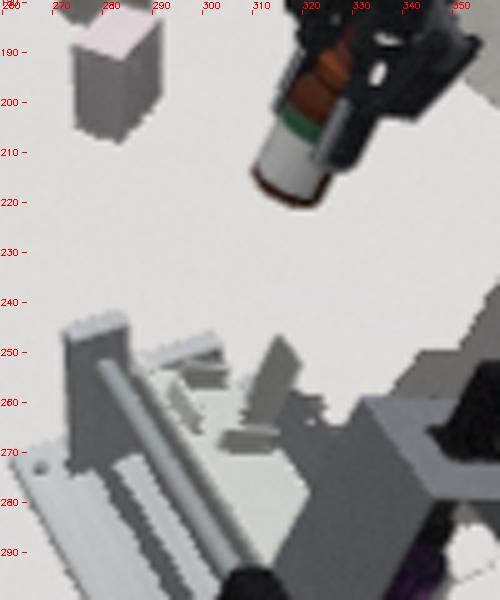

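View pics/g_t.png

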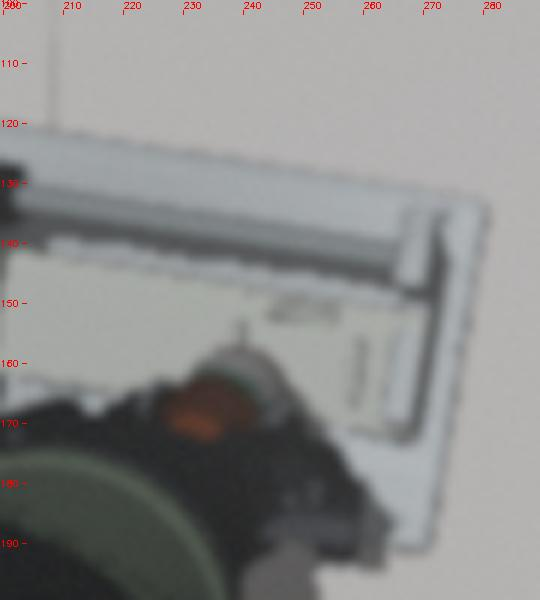

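```bash
cat > ov.py <<'E'
from plan import *
from model import line, prof
def ov(pre,bot_off=.0265):
    s=bot.observe();R0=R.from_euler('xyz',s["tool_rot"]).as_matrix(); b=s["position"]+R0[:,2]*bot_off
    for k,nm,(x0,y0,x1,y1,sc) in (('s',"scene",(270,200,350,290,7)),('t',"top",(205,130,285,190,8))):
        f=bot.grab_frame(nm);c=cam(f);im=cv2.resize(f["pixels"][y0:y1,x0:x1,::-1],None,fx=sc,fy=sc,interpolation=cv2.INTER_CUBIC)
        im=(255*np.clip(im/255/(.85 if k=='s' else .7),0,1)**.8).astype(np.uint8)
        L=lambda P,cl: line(im,c,np.array(P),cl,x0,y0,sc)
        q=seat(0)
        for P in ([(-.019,-.013,0),(-.019,-.013,.046),(-.019,.013,.046),(-.019,.013,0)],
          [(.015,-.024,.0),(.015,-.024,.014),(-.01,-.024,.014),(-.01,-.024,0)],[(.015,.024,.0),(.015,.024,.014),(-.01,.024,.014),(-.01,.024,0)],
          [(.024,.012,0),(.024,.012,.014),(.024,-.012,.014),(.024,-.012,0)]): L(q+np.array(P)@S.T,(255,0,0))
        th=np.linspace(0,2*np.pi,30)
        L(q+np.c_[.019*np.cos(th),.019*np.sin(th),th*0]@S.T,(0,200,0))
        for z,r in ((0,.019),(.055,.019)): L(b+np.c_[r*np.cos(th),r*np.sin(th),th*0-z]@R0.T,(255,255,0))
        cv2.imwrite(f"pics/{pre}_{k}.png",im)
if __name__=="__main__": ov("ov1"); inseat(0)
E
python3 ov.py | tail -1
```

```text
TCP in seat frame mm [ 26.5  -1.4 166.7] F seat [ 0.4  0.8 -0.5] rot err [ 0.  -0.   0.1] gw 36.5 t 12.5
```

View pics/ov1_s.png

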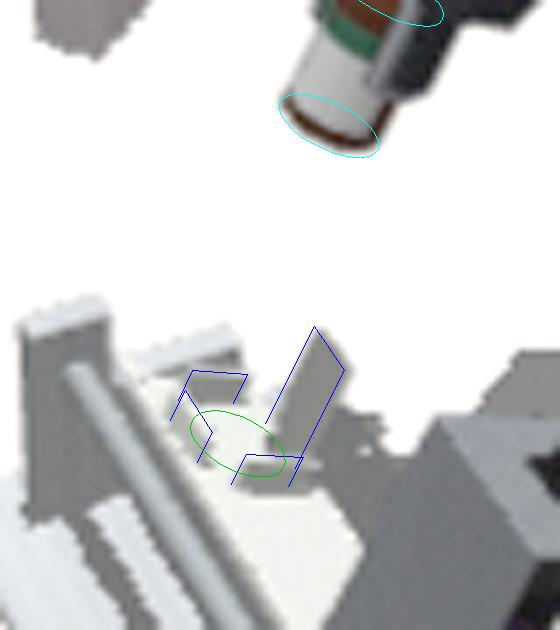

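View pics/ov1_t.png

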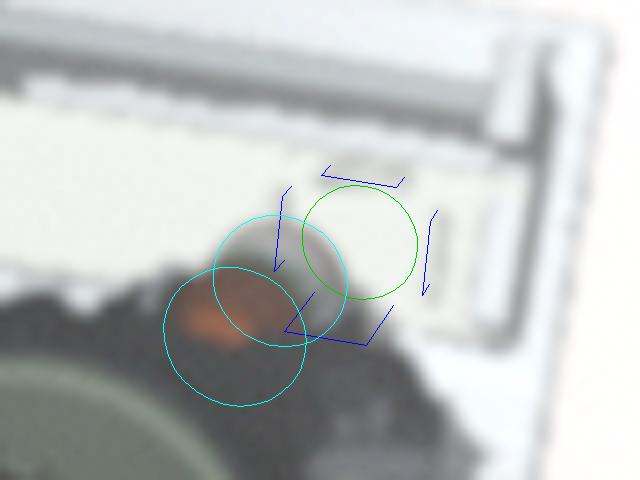

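Emit:
jog_arm(increments=[{"x":0.15,"y":-2,"z":3,"wx":0,"wy":0,"wz":-0.1,"claw":0},{"x":0.15,"y":-2,"z":6,"wx":0,"wy":0,"wz":-0.1,"claw":0},{"x":0.15,"y":-2,"z":8,"wx":0,"wy":0,"wz":-0.1,"claw":0},{"x":0.15,"y":-2,"z":8,"wx":0,"wy":0,"wz":-0.1,"claw":0},{"x":0.15,"y":-2,"z":8,"wx":0,"wy":0,"wz":-0.1,"claw":0}])

```text
clock: 13.12
position: [0.613, 0.0341, 0.136]
tool_rot: [2.706, 0.0, 1.404]
force: [-0.7, -0.0, -0.5]
grip_width: 0.0366
```

```bash
python3 ov.py | tail -1; python3 g.py .02
```

```text
TCP in seat frame mm [ 7.   0.1 87.5] F seat [-0.7 -0.3 -0.2] rot err [-0. -0. -0.] gw 36.8 t 13.22
TCP in seat frame mm [ 7.   0.1 87.5] F seat [-0.7 -0.3 -0.2] rot err [-0. -0. -0.] gw 36.8 t 13.22
xyz cm [-0.01 -0.    4.09] w deg [0. 0. 0.] | pos [0.6132 0.0341 0.1362] t 13.32 F [ 0.3  0.8 -0.4] q [ 0.09  0.52 -0.43  2.07  1.15  0.42  0.12] gw 0.0367
bottle bottom seat mm [ 7.   0.1 60.9] px [[310.59705444 244.06509844]] [[244.97799077 163.48124344]]
```

View pics/ov1_s.png

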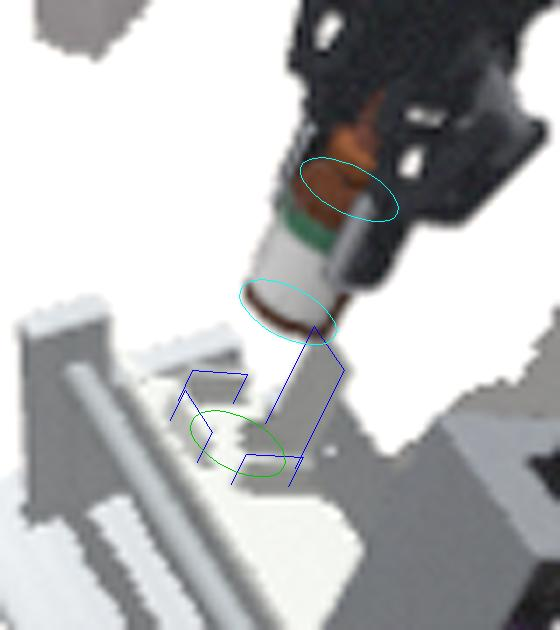

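View pics/ov1_t.png

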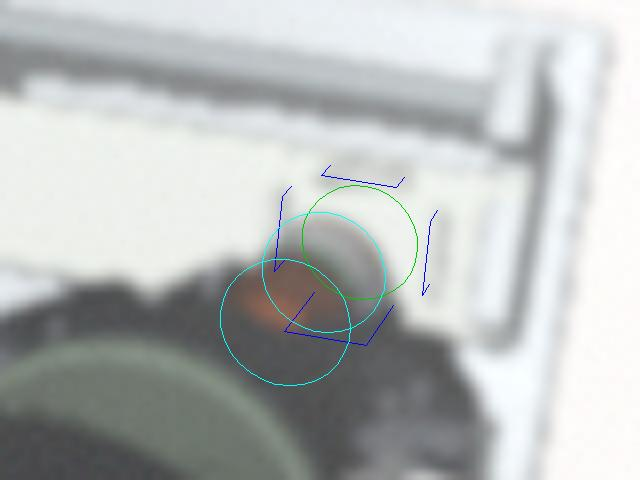

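Emit:
jog_arm(increments=[{"x":0,"y":0,"z":1.5,"wx":0,"wy":0,"wz":0,"claw":0},{"x":0,"y":0,"z":3,"wx":0,"wy":0,"wz":0,"claw":0},{"x":0,"y":0,"z":4,"wx":0,"wy":0,"wz":0,"claw":0},{"x":0,"y":0,"z":4,"wx":0,"wy":0,"wz":0,"claw":0}])

```text
clock: 13.82
position: [0.6297, 0.0312, 0.0996]
tool_rot: [2.706, 0.001, 1.404]
force: [0.7, 0.1, -1.2]
grip_width: 0.0366
```

```bash
python3 ov.py | tail -1; python3 g.py .02
```

```text
TCP in seat frame mm [ 7.1  0.2 47.7] F seat [ 0.2  0.6 -1. ] rot err [-0. -0. -0.] gw 36.6 t 13.93
TCP in seat frame mm [ 7.1  0.2 47.7] F seat [ 0.2  0.6 -1. ] rot err [-0. -0. -0.] gw 36.6 t 13.93
xyz cm [-0.01 -0.03  0.13] w deg [0. 0. 0.] | pos [0.6299 0.0313 0.1004] t 14.03 F [ 0.2 -0.2 -1.5] q [ 0.05  0.59 -0.37  2.05  1.29  0.38 -0.  ] gw 0.0367
bottle bottom seat mm [ 7.3  0.1 21.3] px [[304.43850328 256.30983762]] [[248.13414249 159.26438956]]
```

View pics/ov1_s.png

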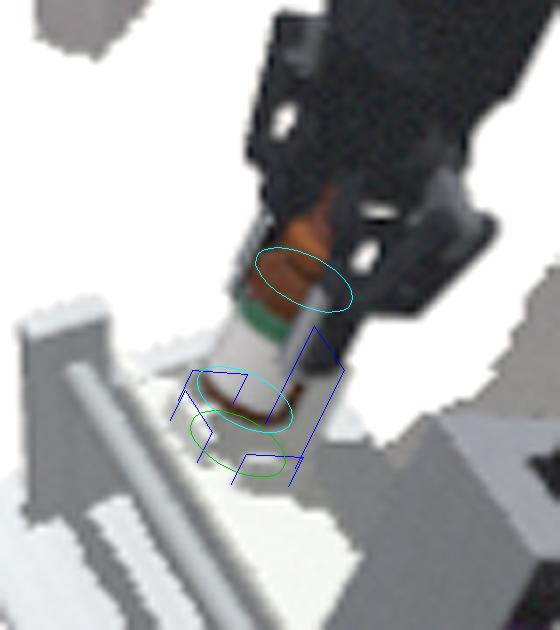

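Emit:
jog_arm(increments=[{"x":0,"y":-0.15,"z":0,"wx":0,"wy":0,"wz":0,"claw":0},{"x":0,"y":-0.3,"z":0,"wx":0,"wy":0,"wz":0,"claw":0},{"x":0,"y":-0.45,"z":0,"wx":0,"wy":0,"wz":0,"claw":0},{"x":0,"y":-0.45,"z":0,"wx":0,"wy":0,"wz":0,"claw":0}])

```text
clock: 14.52
position: [0.6257, 0.032, 0.0985]
tool_rot: [2.705, 0.0, 1.404]
force: [-0.5, -0.1, -1.1]
grip_width: 0.0367
```

```bash
python3 g.py .003
```

```text
TCP in seat frame mm [ 2.6  0.1 47.9] F seat [-0.9 -0.2 -0.8] rot err [-0. -0. -0.] gw 36.7 t 14.53
xyz cm [-0.01  0.42  1.83] w deg [0. 0. 0.] | pos [0.6259 0.032  0.0985] t 14.62 F [ 0.4  0.4 -1.1] q [ 0.04  0.59 -0.36  2.06  1.31  0.37 -0.03] gw 0.0367
bottle bottom seat mm [ 2.8  0.1 21.3] px [[305.87909586 256.39991801]] [[247.94557151 160.94782176]]
```

Emit:
jog_arm(increments=[{"x":0,"y":0,"z":0.8,"wx":0,"wy":0,"wz":0,"claw":0},{"x":0,"y":0,"z":1.5,"wx":0,"wy":0,"wz":0,"claw":0},{"x":0,"y":0,"z":1.8,"wx":0,"wy":0,"wz":0,"claw":0},{"x":0,"y":0,"z":1.8,"wx":0,"wy":0,"wz":0,"claw":0}])

```text
clock: 15.12
position: [0.6333, 0.0307, 0.0818]
tool_rot: [2.705, 0.0, 1.404]
force: [0.2, -1.0, -0.2]
grip_width: 0.0367
```

```bash
python3 g.py 0; python3 ov.py|tail -1
```

```text
TCP in seat frame mm [ 2.5  0.2 29.5] F seat [ 0.2 -0.9 -0.3] rot err [-0. -0. -0.] gw 36.7 t 15.12
xyz cm [-0.02  0.42  0.34] w deg [ 0. -0.  0.] | pos [0.6334 0.0308 0.0822] t 15.22 F [ 0.3  0.4 -0.8] q [ 0.03  0.63 -0.34  2.04  1.38  0.36 -0.09] gw 0.0369
bottle bottom seat mm [2.8 0.2 3.4] px [[303.17987959 261.8722251 ]] [[249.2775768  159.15486742]]
TCP in seat frame mm [ 2.9  0.2 30. ] F seat [-0.1  0.2 -0.8] rot err [-0.1  0.  -0. ] gw 37.0 t 15.32
```

View pics/ov1_s.png

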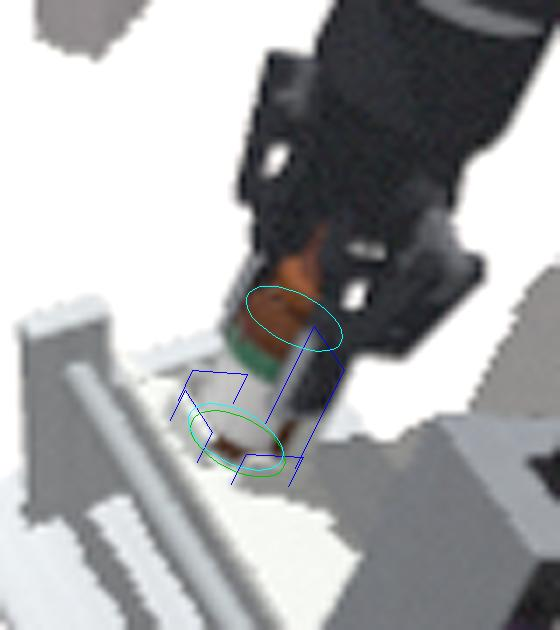

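The bottle is inside the pocket, about 3 mm above the floor and free of force. Lowering the rest slowly until contact.

Emit:
jog_arm(increments=[{"x":0,"y":0,"z":0.2,"wx":0,"wy":0,"wz":0,"claw":0},{"x":0,"y":0,"z":0.3,"wx":0,"wy":0,"wz":0,"claw":0},{"x":0,"y":0,"z":0.4,"wx":0,"wy":0,"wz":0,"claw":0}])

```text
clock: 15.7
position: [0.6351, 0.0304, 0.0793]
tool_rot: [2.704, 0.0, 1.404]
force: [-21.1, 0.8, 31.5]
grip_width: 0.0369
```

```bash
python3 g.py 0
```

```text
TCP in seat frame mm [ 3.1  0.1 26.5] F seat [-5.6 -2.7 37.3] rot err [-0.1 -0.  -0. ] gw 36.9 t 15.7
xyz cm [-0.01  0.39  0.01] w deg [0.1 0.  0. ] | pos [0.635  0.0304 0.0794] t 15.8 F [-10.6  -0.6  16.3] q [ 0.02  0.63 -0.33  2.04  1.39  0.36 -0.11] gw 0.0365
bottle bottom seat mm [3.1 0.1 0.1] px [[302.56773126 262.83823021]] [[249.56077101 158.71264736]]
```

Emit:
jog_arm(increments=[{"x":0,"y":-0.1,"z":-0.05,"wx":0,"wy":0,"wz":0,"claw":0},{"x":0,"y":-0.2,"z":-0.05,"wx":0,"wy":0,"wz":0,"claw":0},{"x":0,"y":-0.2,"z":-0.05,"wx":0,"wy":0,"wz":0,"claw":0}])

```text
clock: 16.18
position: [0.633, 0.0308, 0.0789]
tool_rot: [2.704, 0.0, 1.404]
force: [0.1, -0.9, -1.3]
grip_width: 0.0366
```

```bash
python3 g.py 0
```

```text
TCP in seat frame mm [ 0.9  0.2 27. ] F seat [-0.3 -0.9 -1.3] rot err [-0.1 -0.  -0. ] gw 36.6 t 16.18
xyz cm [-0.02  0.6   0.05] w deg [0.1 0.  0. ] | pos [0.633  0.0308 0.0789] t 16.27 F [ 0.2 -0.4 -0. ] q [ 0.02  0.63 -0.33  2.05  1.4   0.35 -0.12] gw 0.0368
bottle bottom seat mm [1.1 0.1 0.5] px [[303.27937968 262.75426325]] [[249.44811607 159.50366286]]
```

Emit:
jog_arm(increments=[{"x":0,"y":0,"z":0,"wx":0,"wy":0,"wz":0,"claw":46},{"x":0,"y":0,"z":0,"wx":0,"wy":0,"wz":0,"claw":50},{"x":0,"y":0,"z":0,"wx":0,"wy":0,"wz":0,"claw":55},{"x":0,"y":0,"z":0,"wx":0,"wy":0,"wz":0,"claw":62},{"x":0,"y":0,"z":0,"wx":0,"wy":0,"wz":0,"claw":68},{"x":0,"y":0,"z":0,"wx":0,"wy":0,"wz":0,"claw":68}])

```text
clock: 17.02
position: [0.6331, 0.0308, 0.0789]
tool_rot: [2.704, 0.0, 1.404]
force: [-0.4, -0.3, 0.7]
grip_width: 0.0579
```

```bash
python3 g.py 0; python3 ov.py|tail -1
```

```text
TCP in seat frame mm [ 1.1  0.2 27. ] F seat [-0.  -0.3  0.8] rot err [-0.1 -0.  -0. ] gw 57.9 t 17.02
xyz cm [-0.02  0.6   0.05] w deg [0.1 0.  0. ] | pos [0.633  0.0308 0.0789] t 17.12 F [-0.7 -0.3  0.3] q [ 0.02  0.63 -0.33  2.05  1.4   0.35 -0.12] gw 0.0579
bottle bottom seat mm [1.1 0.2 0.5] px [[303.28100679 262.75913789]] [[249.44110258 159.50085975]]
TCP in seat frame mm [ 1.   0.2 27. ] F seat [ 0.4 -0.5 -0.3] rot err [-0.1 -0.  -0. ] gw 58.0 t 17.23
```

View pics/ov1_s.png

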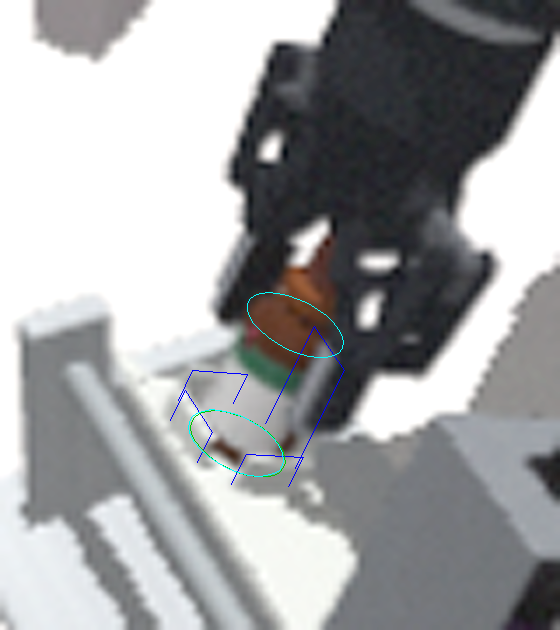

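The bottle stands in the pocket with the fingers clear. Retracting straight along its axis.

Emit:
jog_arm(increments=[{"x":0,"y":0,"z":-1.5,"wx":0,"wy":0,"wz":0,"claw":68},{"x":0,"y":0,"z":-4,"wx":0,"wy":0,"wz":0,"claw":68},{"x":0,"y":0,"z":-7,"wx":0,"wy":0,"wz":0,"claw":68},{"x":0,"y":0,"z":-11,"wx":0,"wy":0,"wz":0,"claw":68},{"x":0,"y":0,"z":-15,"wx":0,"wy":0,"wz":0,"claw":68},{"x":0,"y":0,"z":-17.5,"wx":0,"wy":0,"wz":0,"claw":68}])

```text
clock: 17.98
position: [0.5594, 0.0434, 0.2391]
tool_rot: [2.702, 0.0, 1.404]
force: [-0.1, 0.2, 0.7]
grip_width: 0.0576
```

```bash
python3 b.py; python3 - <<'E'
from plan import *
inc(seat(.16)+S@[0,0,.200],Rseat)
E
```

```text
TCP in seat frame mm [  1.    0.3 203.8] F seat [0.2 0.2 0.7] rot err [-0.2  0.  -0. ] gw 57.6 t 17.98
xyz cm [15.96 -0.19  0.42] w deg [ 0.3 -0.   0. ] | pos [0.56   0.0433 0.2398] t 18.07 F [ 0.8  0.7 -0.1] q [ 0.22  0.29 -0.61  2.1   0.78  0.54  0.44] gw 0.0581
```

View pics/b_s.png

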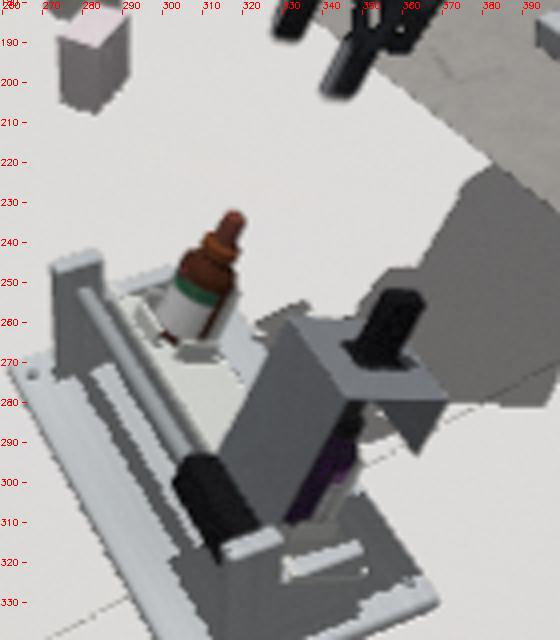

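View pics/b_t.png

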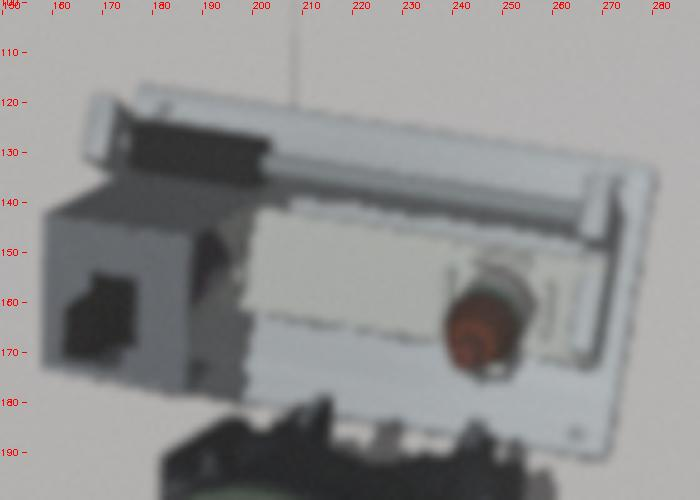

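The bottle sits in the right seat, leaning, with its bulb at scene (318,233). The hood is still at the left stop. Moving back to the handle.

Emit:
jog_arm(increments=[{"x":5,"y":-0.1,"z":0,"wx":0.2,"wy":0,"wz":0,"claw":50},{"x":11,"y":-0.1,"z":0,"wx":0.2,"wy":0,"wz":0,"claw":50},{"x":16,"y":-0.1,"z":0.4,"wx":0.2,"wy":0,"wz":0,"claw":50},{"x":16,"y":-0.1,"z":0.4,"wx":0.2,"wy":0,"wz":0,"claw":50},{"x":16,"y":-0.1,"z":0.4,"wx":0.2,"wy":0,"wz":0,"claw":50}])

```text
clock: 18.7
position: [0.5873, 0.2005, 0.2347]
tool_rot: [2.705, 0.001, 1.404]
force: [-0.3, -0.6, -0.2]
grip_width: 0.0427
```

```bash
python3 b.py; python3 - <<'E'
from plan import *
inc(seat(.16)+S@[0,0,.1205],Rseat)
E
```

```text
TCP in seat frame mm [  0.4 159.9 199.2] F seat [-0.3 -0.7 -0.1] rot err [-0. -0. -0.] gw 42.7 t 18.7
xyz cm [ 0.1  -0.11  7.92] w deg [ 0.1  0.1 -0. ] | pos [0.5875 0.1997 0.2354] t 18.8 F [ 0.1  0.2 -0.2] q [-0.1   0.42 -0.61  1.92  0.87  0.75  0.14] gw 0.0428
```

View pics/b_s.png

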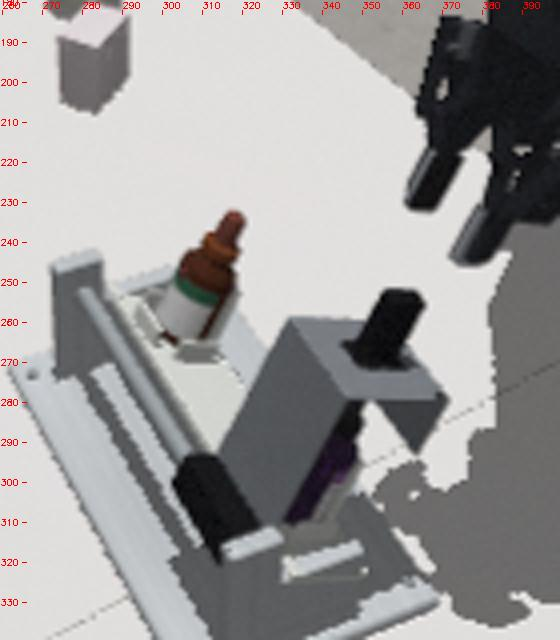

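Emit:
jog_arm(increments=[{"x":0.1,"y":0,"z":3,"wx":0,"wy":0,"wz":0,"claw":50},{"x":0.1,"y":0,"z":5.5,"wx":0,"wy":0,"wz":0,"claw":50},{"x":0.1,"y":0,"z":7.2,"wx":0,"wy":0,"wz":0,"claw":50},{"x":0.1,"y":0,"z":7.8,"wx":0,"wy":0,"wz":0,"claw":50},{"x":0.1,"y":0,"z":7.8,"wx":0,"wy":0,"wz":0,"claw":50},{"x":0.1,"y":0,"z":7.8,"wx":0,"wy":0,"wz":0,"claw":0},{"x":0.1,"y":0,"z":7.8,"wx":0,"wy":0,"wz":0,"claw":0},{"x":0.1,"y":0,"z":7.8,"wx":0,"wy":0,"wz":0,"claw":0},{"x":0.1,"y":0,"z":7.8,"wx":0,"wy":0,"wz":0,"claw":0},{"x":0.1,"y":0,"z":7.8,"wx":0,"wy":0,"wz":0,"claw":0}], squeeze=25)

```text
clock: 20.05
position: [0.6204, 0.1953, 0.1656]
tool_rot: [2.703, 0.0, 1.403]
force: [-3.8, -1.9, 7.0]
grip_width: 0.0138
```

```bash
python3 b.py
```

```text
TCP in seat frame mm [  1.5 160.3 122.4] F seat [-0.2 -2.5  7.8] rot err [-0.1 -0.   0. ] gw 13.8 t 20.05
```

View pics/b_s.png

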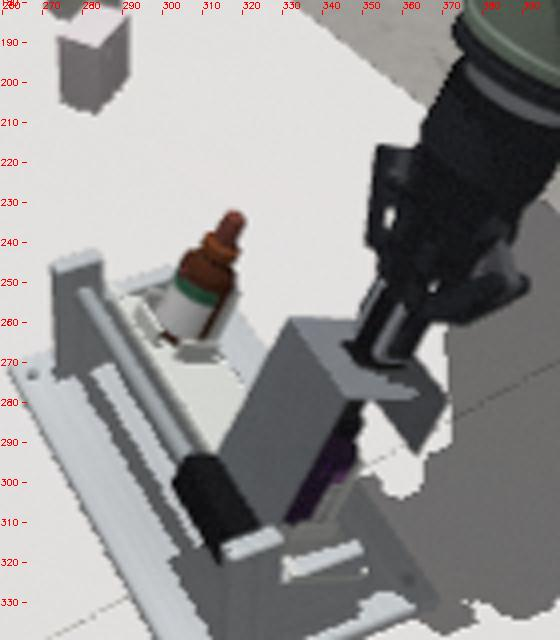

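Handle gripped at 13.8 mm. Sliding the hood back by about 8 cm, then checking.

Emit:
jog_arm(increments=[{"x":-1,"y":0,"z":0,"wx":0,"wy":0,"wz":0,"claw":0},{"x":-2,"y":0,"z":0,"wx":0,"wy":0,"wz":0,"claw":0},{"x":-3,"y":0,"z":0,"wx":0,"wy":0,"wz":0,"claw":0},{"x":-4,"y":0,"z":0,"wx":0,"wy":0,"wz":0,"claw":0},{"x":-5,"y":0,"z":0,"wx":0,"wy":0,"wz":0,"claw":0},{"x":-6,"y":0,"z":0,"wx":0,"wy":0,"wz":0,"claw":0},{"x":-7,"y":0,"z":0,"wx":0,"wy":0,"wz":0,"claw":0},{"x":-8,"y":0,"z":0,"wx":0,"wy":0,"wz":0,"claw":0},{"x":-8,"y":0,"z":0,"wx":0,"wy":0,"wz":0,"claw":0}])

```text
clock: 21.28
position: [0.607, 0.1149, 0.1656]
tool_rot: [2.703, 0.001, 1.401]
force: [7.9, -2.9, -8.5]
grip_width: 0.0136
```

```bash
python3 b.py
```

```text
TCP in seat frame mm [  1.7  78.7 122.3] F seat [  3.9  -1.5 -11.2] rot err [-0.2 -0.1  0.1] gw 13.6 t 21.27
```

View pics/b_s.png

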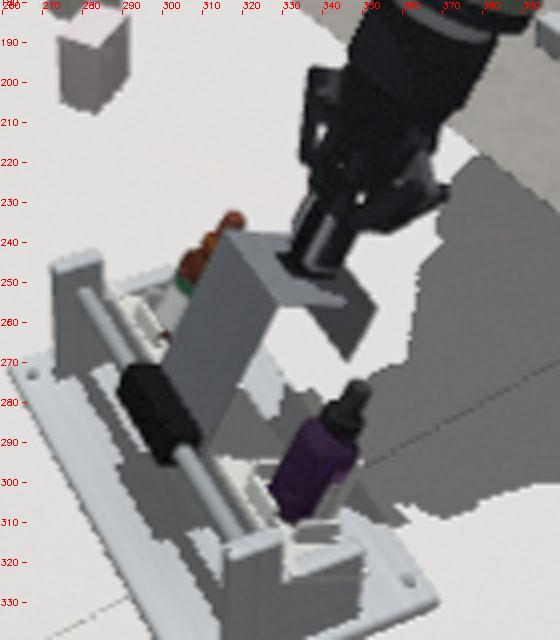

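Emit:
jog_arm(increments=[{"x":-1,"y":0,"z":0,"wx":0,"wy":0,"wz":0,"claw":0},{"x":-2,"y":0,"z":0,"wx":0,"wy":0,"wz":0,"claw":0},{"x":-3,"y":0,"z":0,"wx":0,"wy":0,"wz":0,"claw":0},{"x":-4,"y":0,"z":0,"wx":0,"wy":0,"wz":0,"claw":0},{"x":-5,"y":0,"z":0,"wx":0,"wy":0,"wz":0,"claw":0},{"x":-6,"y":0,"z":0,"wx":0,"wy":0,"wz":0,"claw":0},{"x":-7,"y":0,"z":0,"wx":0,"wy":0,"wz":0,"claw":0},{"x":-7.4,"y":0,"z":0,"wx":0,"wy":0,"wz":0,"claw":0},{"x":-7.4,"y":0,"z":0,"wx":0,"wy":0,"wz":0,"claw":0}])

```text
clock: 22.5
position: [0.5949, 0.0415, 0.1656]
tool_rot: [2.702, 0.001, 1.401]
force: [11.2, -2.7, -13.9]
grip_width: 0.0134
```

```bash
python3 b.py
```

```text
TCP in seat frame mm [  2.    4.4 122.2] F seat [  4.6  -0.8 -17.4] rot err [-0.2 -0.1  0.1] gw 13.4 t 22.5
```

View pics/b_s.png

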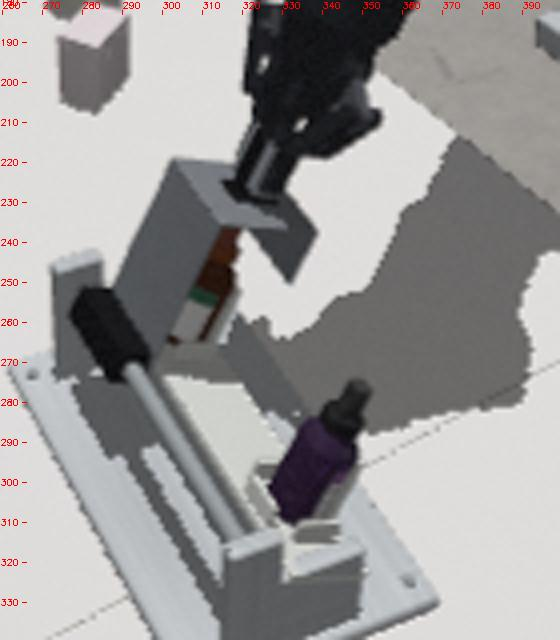

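Emit:
jog_arm(increments=[{"x":-0.2,"y":0,"z":0,"wx":0,"wy":0,"wz":0,"claw":0},{"x":-0.4,"y":0,"z":0,"wx":0,"wy":0,"wz":0,"claw":0},{"x":-0.5,"y":0,"z":0,"wx":0,"wy":0,"wz":0,"claw":0}])

```text
clock: 22.98
position: [0.5943, 0.0373, 0.1656]
tool_rot: [2.702, 0.0, 1.402]
force: [10.9, 5.5, -13.9]
grip_width: 0.0139
```

```bash
python3 b.py
```

```text
TCP in seat frame mm [2.100e+00 1.000e-01 1.222e+02] F seat [  3.    7.3 -16.7] rot err [-0.2 -0.1  0.1] gw 13.9 t 22.98
```

Contact is starting, with +7 N at y ≈ 0.1 mm. I'll press a little more to be sure it is home.

Emit:
jog_arm(increments=[{"x":-0.1,"y":0,"z":0,"wx":0,"wy":0,"wz":0,"claw":0},{"x":-0.2,"y":0,"z":0,"wx":0,"wy":0,"wz":0,"claw":0},{"x":-0.2,"y":0,"z":0,"wx":0,"wy":0,"wz":0,"claw":0}])

```text
clock: 23.45
position: [0.5943, 0.0374, 0.1656]
tool_rot: [2.702, -0.002, 1.405]
force: [11.8, 10.3, -15.5]
grip_width: 0.0136
```

```bash
python3 b.py
```

```text
TCP in seat frame mm [  2.1   0.2 122.2] F seat [  2.5  12.1 -18.2] rot err [-0.2  0.2 -0. ] gw 13.6 t 23.45
```

Emit:
jog_arm(increments=[{"x":0,"y":0,"z":0,"wx":0,"wy":0,"wz":0,"claw":20},{"x":0,"y":0,"z":0,"wx":0,"wy":0,"wz":0,"claw":35},{"x":0,"y":0,"z":0,"wx":0,"wy":0,"wz":0,"claw":50},{"x":0,"y":0,"z":0,"wx":0,"wy":0,"wz":0,"claw":50},{"x":0,"y":0,"z":0,"wx":0,"wy":0,"wz":0,"claw":50},{"x":0,"y":0,"z":-4,"wx":0,"wy":0,"wz":0,"claw":50},{"x":0,"y":0,"z":-8,"wx":0,"wy":0,"wz":0,"claw":50},{"x":0,"y":0,"z":-13,"wx":0,"wy":0,"wz":0,"claw":50},{"x":0,"y":0,"z":-18,"wx":0,"wy":0,"wz":0,"claw":50},{"x":0,"y":0,"z":-18,"wx":0,"wy":0,"wz":0,"claw":50}])

```text
clock: 24.8
position: [0.5189, 0.05, 0.332]
tool_rot: [2.696, -0.002, 1.405]
force: [-0.2, -0.5, -0.3]
grip_width: 0.0424
```

```bash
python3 b.py; python3 - <<'E'
from h import *
from workcell import bot
f=bot.grab_frame("scene"); cv2.imwrite("pics/end_s.png",f["pixels"][:,:,::-1])
E
```

```text
TCP in seat frame mm [3.000e+00 1.000e-01 3.053e+02] F seat [-0.3 -0.5 -0.2] rot err [-0.5  0.2 -0. ] gw 42.4 t 24.8
```

View pics/b_s.png

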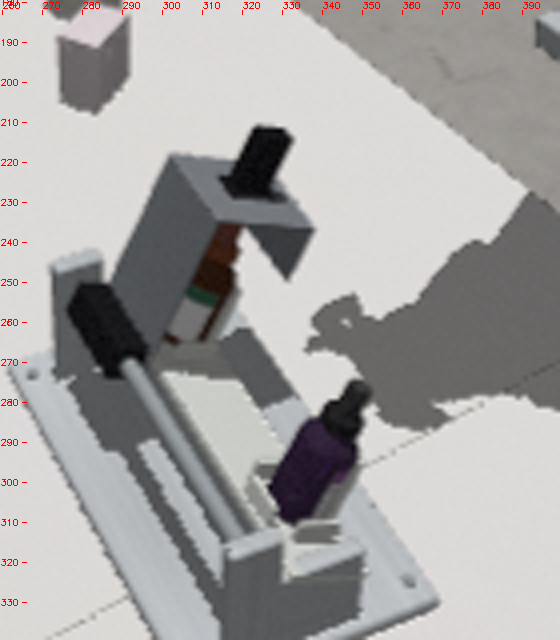

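View pics/b_t.png

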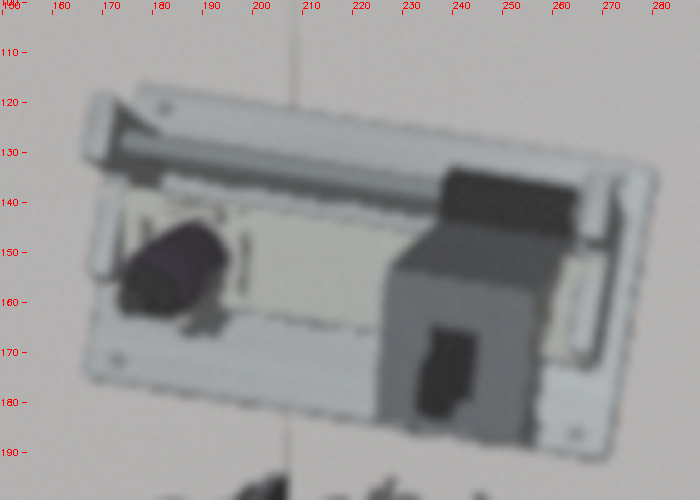

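View pics/end_s.png

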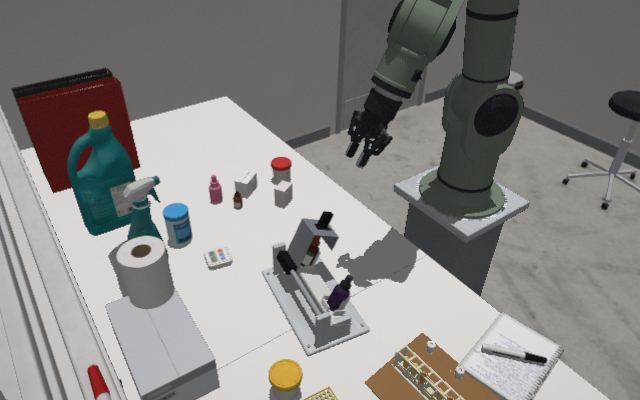

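The hood is against the right stop with its slider butting the post at top (262,142). The amber bottle is underneath it, the old bottle has not moved, and the counter items look unchanged. Handing in.

```bash
python3 -c "
from workcell import bot
print(bot.observe()['clock'],bot.observe()['force'].round(1)); print(bot.job_done())"
```

```text
24.95 [ 0.4 -0.3 -0.2]
the job is handed in; nothing more can be done
None
```

The fresh bottle is in the right (empty) seat and the hood is fully home over it against the right end stop. I handed the job in at about 25 s of the 64 s allowed.

1. **Hood out of the way:** I gripped the hood's handle and slid it to the left stop, where contact showed as about 14 N.
2. **Bottle moved:** I picked the amber bottle up by its body. I lowered it along the tilted axis into the right seat until it touched the floor, then released it and drew back straight along the axis.
3. **Hood home:** I slid the hood to the right stop. The tool stopped moving and the force rose to about 12 N. Then I released the handle and drew clear.

**Last checks:**
- **Pictures:** They show the fresh bottle leaning in its seat under the hood, and the hood's slider against the right post. The old bottle is still in the left seat, and the counter items look unmoved.
- **Robot:** It was touching nothing, with a force reading of about 0.

**Discrepancies:**
- The two cameras disagreed by 2–5 mm.
- My first fit of the stand was about 1.3 mm off along the rail; I corrected it using the left stop.
- The bottle's touch on the seat floor read about 37 N briefly, so I backed off 0.5 mm before opening the fingers.
- While sliding the hood home, the grip pulled along the handle with up to 18 N.

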